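Hang rinsed square bottles on the drying pegs by way of the tipping stand

ROBOT

A 6-joint arm with a two-finger parallel gripper is mounted at the origin on a cart in front of the work surface, level with it; the furniture and walls round the work are solid. World frame = base frame: x ahead of the robot, y to its left, z up, the work surface at z = 0. Lengths are in m, angles in rad, forces in N, time in s.
With the tool pointing down it reaches from about 0.35 to 0.85 m from the base axis. Payload 8.1 kg.
Tool frame: the origin (TCP) lies between the finger pads; the fingertips stand 8 mm ahead of it and the grasp point (between the pads) lies 11 mm behind it (robot.tip_reach is the y of the fingertips in the tool frame, in m); y points along the fingers, z is the direction in which the jaws open and shut, and the axes are right-handed (so a half turn about y gives the same grasp; the last joint's range is limited). The gripper opens to 93 mm and grips with 3 to 60 N. Pads are 15 mm wide; open, the fingers measure 128 mm over their backs; the gripper's body (75 mm by 188 mm) begins 65 mm behind the grasp point.
Start: joints at [1.061, 0.13, 1.488, -0, 1.523, -0.085], TCP at [0.247, 0.547, 0.227] pointing down, gripper open.
Joint ranges: [-2.96, 2.96], [-0.89, 2.26], [0.02, 2.5], [-1.34, 4.48], [0, 2.73], [-2.66, 2.66]. Speed limits (rad/s): [2.39, 2.39, 2.79, 3.14, 3.14, 3.14].

INTERFACE

Orientations are given as a rotation vector (axis times angle).
In Python, from plant import robot gives the robot as it stands.
- The arm moves only by the tool carry_out, never from a script. Its argument "increments" is a list of rows, each an object with "linear": the shift along the tool's x, y, z in m, a list of three; "yaw": the turn about the tool's y in rad. A call has 1 to 5 rows; each row is the pose to reach, as a shift and turn from the pose measured when the call began, along the tool's axes at that moment; what a row does not reach only later rows make up. A row lasts 1/8 s, in which the tool goes at most 62.5 mm and 10.7 degrees, less where a joint would pass 70% of its speed; a pose out of reach is approached as far as the arm can. A call with a gripper value outside its range is refused whole. "gripper" is the opening, from 0 (shut) to 1 (fully open), set as the call begins (left out, the last holds). The fingers move at their own pace and stop on an object; "newtons" is the grip in N (left out, the last holds). Time passes only in rows, so rows that repeat a pose let the fingers close. It gives the time, the measured TCP pose, the force and the opening at its end, in the units of the state.
- robot.read_state(): the state, without advancing time (a new reading comes with each control period).
- robot.read_camera(name): name is "side" or "top"; returns the picture (384x512x3 uint8, blue, green, red); there is no depth.
- robot.camera_params(name): a dict with "fov_y" (degrees; the focal length in pixels is half the picture's height over the tangent of half this angle, whatever the lens; pixels are square), "cx", "cy" (the principal point, pixels), "R" (3x3) and "t" (3): a world point X has camera coordinates R X + t. Camera axes: x right, y down, z forward; pixel columns grow to the right and rows downward; lengths in m; the calibration is good to about 2 mm. A picture is of the moment at which its call begins. camera_params takes no time and is no camera call.
- robot.close_job(): hands the job in, once; it reports no verdict.
The state is a dict: "t": time; "q": joint angles; "dq": joint speeds; "joint_torque": joint torques, N m; "tool_pos": TCP position; "orientation": TCP orientation; "force": force on the tool from outside, world axes, zero at the start; "wrist_torque": the same for the moment, N m; "opening": finger opening in m.
Only numpy, scipy, OpenCV 4.12 (cv2) and the standard library are available. Lean on these libraries where they do the work, as an engineer would, in place of code of your own. Each camera call takes 0.05 s, during which the arm holds its last target.

TASK

Put the rinsed bottles up to dry, one at a time, the longest first and the shortest last: lay each bottle mouth down in the sloping tipping stand and let go of it there, then take hold of it afresh and set it upside down over its own drying peg until its rim stands on the ribs, the longest bottle on the tallest peg and so on down. There may be two or three bottles; leave the timer and the note pad where they are.

Things in the scene. Friction and masses are not known exactly. Their poses are not given: they have to be found in the camera images.
- bottle_long: longest white open bottle (of two or three), rigid, empty, 150 mm long from base to mouth rim: square body 50 x 50 mm, round neck 46 mm across, 20 mm long, mouth 38 mm wide; 85 g. Starts lying on a flat side. Origin on its long axis, 75 mm from base and from mouth; its +x axis runs along it from mouth to base, y and z are square to the flat sides
- bottle_long_mouth (a point): centre of the mouth rim of the longest bottle
- bottle_mid: middle white open bottle (of two or three), rigid, empty, 125 mm long from base to mouth rim: square body 50 x 50 mm, round neck 46 mm across, 20 mm long, mouth 38 mm wide; 72 g. Starts lying on a flat side. Origin on its long axis, 62.5 mm from base and from mouth; its +x axis runs along it from mouth to base, y and z are square to the flat sides
- bottle_mid_mouth (a point): centre of the mouth rim of the middle bottle
- bottle_short: shortest white open bottle (of two or three), rigid, empty, 100 mm long from base to mouth rim: square body 50 x 50 mm, round neck 46 mm across, 20 mm long, mouth 38 mm wide; 60 g. Starts lying on a flat side. Origin on its long axis, 50 mm from base and from mouth; its +x axis runs along it from mouth to base, y and z are square to the flat sides
- bottle_short_mouth (a point): centre of the mouth rim of the shortest bottle
- tipping_stand: fixed stand, 85 mm high: foot 150 x 90 mm and a metal bed with a black strip, sloping at 45 degrees, 40 mm wide, 100 mm long. Origin on the bench under the low end; the bed rises toward +x, so a seated bottle's +x points 45 degrees up over the stand's +x. At the low end an end stop 70 mm wide, 42 mm above the bed, and two cheeks 60 mm apart, reaching 30 mm up the slope, 22 mm above the bed
- stand_seat (a point): where the centre of a bottle's mouth rim lies when the bottle is properly seated on the bed against the end stop (the rim bears on the stop, one flat side lies on the bed)
- drying_rack: fixed white drip tray 320 x 100 mm, rim 18 mm high, with three upright steel dome-tipped pegs 22 mm thick, 100 mm apart in a row along its x axis. Round the foot of each peg a grey cross of ribs, 58 mm across, is a level seat 24 mm above the bench where the rim of an upside-down bottle stands. Origin at the tray's centre on the bench; +x points from the lowest to the tallest peg
- peg_tall (a point): foot of the tallest peg, on its axis at the height of the seat (24 mm above the bench); the peg's tip stands 100 mm above this point. The longest bottle belongs here
- peg_mid (a point): foot of the middle peg, on its axis at the height of the seat (24 mm above the bench); the peg's tip stands 80 mm above this point. The middle bottle belongs here
- peg_low (a point): foot of the lowest peg, on its axis at the height of the seat (24 mm above the bench); the peg's tip stands 60 mm above this point. The shortest bottle belongs here
- timer: small white bench timer, 59 x 66 x 22 mm, bystander; origin at the centre of its underside
- note_pad: yellow note pad, 76 x 76 x 16 mm, bystander; origin at the centre of its underside
Not all that is in view belongs to the job. What is shaped like the bottle_long but green is not meant.

How it is judged:
On the way, in this order (a step that is already met when the one before it is completed fails the run):
1. the longest bottle lies in the tipping stand, mouth down against the end stop, let go (distance between bottle_long_mouth and stand_seat below 0.022 m and angle between bottle_long's own x axis and vertical between 0.55 and 1 rad and y of bottle_long in the frame of tipping_stand between -0.025 and 0.025 m and contact force between the fingers and bottle_long below 0.1 N and linear speed of bottle_long below 0.03 m/s), for 0.2 s.
2. the longest bottle hangs mouth down over the tallest peg, let go (horizontal distance between bottle_long_mouth and peg_tall below 0.014 m and z of bottle_long_mouth in the frame of drying_rack below 0.03 m and angle between bottle_long's own x axis and vertical below 0.15 rad and contact force between the fingers and bottle_long below 0.1 N and linear speed of bottle_long below 0.03 m/s), for 0.2 s.
3. the middle bottle lies in the tipping stand, mouth down against the end stop, let go (distance between bottle_mid_mouth and stand_seat below 0.022 m and angle between bottle_mid's own x axis and vertical between 0.55 and 1 rad and y of bottle_mid in the frame of tipping_stand between -0.025 and 0.025 m and contact force between the fingers and bottle_mid below 0.1 N and linear speed of bottle_mid below 0.03 m/s), for 0.2 s.
4. the middle bottle hangs mouth down over the middle peg, let go (horizontal distance between bottle_mid_mouth and peg_mid below 0.014 m and z of bottle_mid_mouth in the frame of drying_rack below 0.03 m and angle between bottle_mid's own x axis and vertical below 0.15 rad and contact force between the fingers and bottle_mid below 0.1 N and linear speed of bottle_mid below 0.03 m/s), for 0.2 s.
5. the shortest bottle lies in the tipping stand, mouth down against the end stop, let go (distance between bottle_short_mouth and stand_seat below 0.022 m and angle between bottle_short's own x axis and vertical between 0.55 and 1 rad and y of bottle_short in the frame of tipping_stand between -0.025 and 0.025 m and contact force between the fingers and bottle_short below 0.1 N and linear speed of bottle_short below 0.03 m/s), for 0.2 s.
6. the shortest bottle hangs mouth down over the lowest peg, let go (horizontal distance between bottle_short_mouth and peg_low below 0.014 m and z of bottle_short_mouth in the frame of drying_rack below 0.03 m and angle between bottle_short's own x axis and vertical below 0.15 rad and contact force between the fingers and bottle_short below 0.1 N and linear speed of bottle_short below 0.03 m/s), for 0.2 s.
At the end, for the whole second after the job is handed in: every bottle that is present stands upside down over its own peg (longest on tallest, middle on middle, shortest on lowest): mouth within 14 mm of the peg's axis and its rim no more than 6 mm above the seat, axis within 0.15 rad of vertical, let go and at rest (slower than 0.1 m/s) (horizontal distance between bottle_long_mouth and peg_tall below 0.014 m and z of each of bottle_long_mouth, bottle_mid_mouth, bottle_short_mouth in the frame of drying_rack below 0.03 m and angle between each of bottle_long, bottle_mid, bottle_short's own x axis and vertical below 0.15 rad and contact force between the fingers and bottle_long below 0.1 N and linear speed of each of bottle_long, bottle_mid, bottle_short below 0.1 m/s and horizontal distance between bottle_mid_mouth and peg_mid below 0.014 m and contact force between the fingers and bottle_mid below 0.1 N and horizontal distance between bottle_short_mouth and peg_low below 0.014 m and contact force between the fingers and bottle_short below 0.1 N); the robot touches nothing.
It fails at once if the timer is pushed more than 40 mm away (distance of timer from where it was at the start of the episode above 0.04 m).
It fails at once if the note pad is pushed more than 40 mm away (distance of note_pad from where it was at the start of the episode above 0.04 m).
Of bottle_long, bottle_mid, bottle_short only 2 to 3 are there at a start; the rules pass over those that are not, and their reading is None.
At some moment in a run one of bottle_long, bottle_mid, bottle_short may be knocked a few centimetres aside while the robot is not near it.
Once in a run the grip may slacken for a moment while it holds something.
It also fails if it takes over 210 s, if anything falls off the work surface, if the arm or the gripper's body presses on something with over 40 N, if the wrist force passes 120 N, or if a joint passes its speed limit or range.

## Working session

There is one attempt and no reset: what is moved stays moved. The work goes in short steps, Python scripts to look and compute and a tool call to move; the robot and the scene stay as the last step left them, time stands still between calls to the robot, and variables do not carry over. Pictures are saved under pics/ and viewed, and the job is handed in when it is done.

Besides the shell and the picture viewer there is one more tool, called after "Call:" by a JSON object that holds its "fn" and its "kwargs", one argument or row to a line. carry_out: Moves the arm, as the interface text tells. Its arguments: {"type":"object","properties":{"increments":{"type":"array","items":{"type":"object","properties":{"linear":{"type":"array","items":{"type":"number"}},"yaw":{"type":"number"}}}},"gripper":{"type":"number"},"newtons":{"type":"number"}},"required":["increments"]}

```bash
mkdir -p pics; ls
python3 - <<'E'
from plant import robot
import cv2,numpy as np
s=robot.read_state();print(s)
for n in("side","top"):
    print(n,robot.camera_params(n)); cv2.imwrite(f"pics/{n}0.png",robot.read_camera(n))
print(robot.tip_reach)
E
```

```text
pics
{'t': 0.0, 'q': array([ 1.06061494e+00,  1.31162136e-01,  1.48927572e+00, -2.91145136e-06,
        1.52301706e+00, -8.53964089e-02]), 'dq': array([-0.00185877,  0.00110995, -0.00078752,  0.00012201,  0.00028332,
        0.00286105]), 'joint_torque': array([-1.83708202e-03, -5.59809959e+01, -4.91773939e+01,  7.66518968e-02,
        3.49055976e-02, -1.60536720e-04]), 'tool_pos': array([0.24697781, 0.54619326, 0.22558883]), 'orientation': array([-1.54678457,  0.33368219, -0.33282278]), 'force': array([ 0.44562198, -0.63472955, -0.23893604]), 'wrist_torque': array([ 0.01750813, -0.00058678,  0.01365084]), 'opening': 0.09253077783924443}
side {'fov_y': 46.410353373660215, 'cx': 255.210275011867, 'cy': 192.54658910294438, 'R': array([[ 0.96406904, -0.2655578 ,  0.00706706],
       [-0.17451346, -0.65315468, -0.73684057],
       [ 0.20028964,  0.70913188, -0.67602961]]), 't': array([-0.52016867,  0.19246098,  1.30828714])}
top {'fov_y': 50.47594656460574, 'cx': 252.1569399306474, 'cy': 178.9843821366129, 'R': array([[-2.14697415e-02, -9.99765027e-01, -2.99011302e-03],
       [-9.83143154e-01,  2.16557743e-02, -1.81550453e-01],
       [ 1.81572547e-01, -9.58132153e-04, -9.83377086e-01]]), 't': array([0.06058342, 0.54989193, 1.26688411])}
0.008
```

View pics/side0.png

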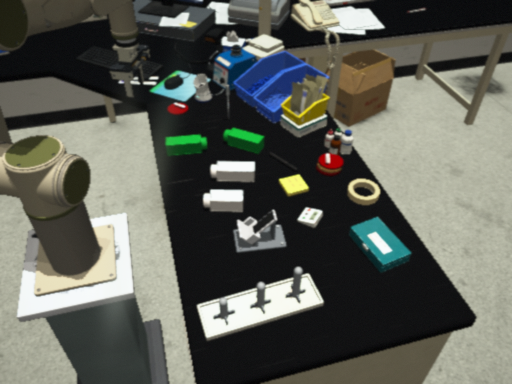

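View pics/top0.png

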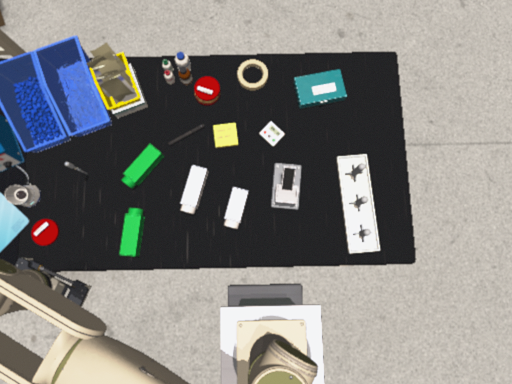

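```bash
cat > h.py <<'E'
import cv2,numpy as np
from plant import robot
from scipy.spatial.transform import Rotation as Ro
P={n:robot.camera_params(n) for n in("side","top")}
def K(n):
    f=192/np.tan(np.radians(P[n]['fov_y']/2));return f,P[n]['cx'],P[n]['cy']
def ray(n,u,v):
    f,cx,cy=K(n);R=np.array(P[n]['R']);t=np.array(P[n]['t'])
    d=R.T@np.array([(u-cx)/f,(v-cy)/f,1]);return -R.T@t,d
def onz(n,u,v,z):
    c,d=ray(n,u,v);return c+d*(z-c[2])/d[2]
def proj(n,X):
    f,cx,cy=K(n);c=np.array(P[n]['R'])@np.array(X)+P[n]['t'];return np.array([cx+f*c[0]/c[2],cy+f*c[1]/c[2]])
def tri(a,b):
    c1,d1=ray("side",*a);c2,d2=ray("top",*b)
    A=np.stack([d1,-d2],1);s=np.linalg.lstsq(A,c2-c1,rcond=None)[0]
    p,q=c1+d1*s[0],c2+d2*s[1];return (p+q)/2,np.linalg.norm(p-q)
def crop(img,u0,v0,w,h,k,fn):
    cv2.imwrite(fn,cv2.resize(img[v0:v0+h,u0:u0+w],None,fx=k,fy=k,interpolation=cv2.INTER_CUBIC))
def white(img,box,th=120):
    u0,v0,w,h=box;m=np.zeros(img.shape[:2],np.uint8);c=img[v0:v0+h,u0:u0+w].astype(int)
    m[v0:v0+h,u0:u0+w]=((c.min(2)>th)&(c.max(2)-c.min(2)<50))*255
    n,l,s,ce=cv2.connectedComponentsWithStats(m);i=1+np.argmax(s[1:,4]);return (l==i).astype(np.uint8)*255
E
python3 - <<'E'
from h import *
s=cv2.imread("pics/side0.png");t=cv2.imread("pics/top0.png")
crop(t,170,140,220,120,3.6,"pics/tc.png");crop(s,180,150,160,190,3.1,"pics/sc.png")
crop(s,185,150,120,110,5,"pics/sc2.png")
E
```

```text
(no output)
```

View pics/tc.png

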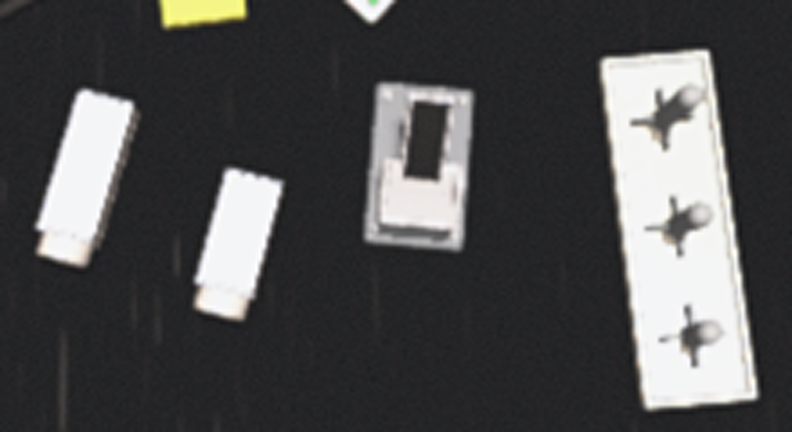

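View pics/sc.png

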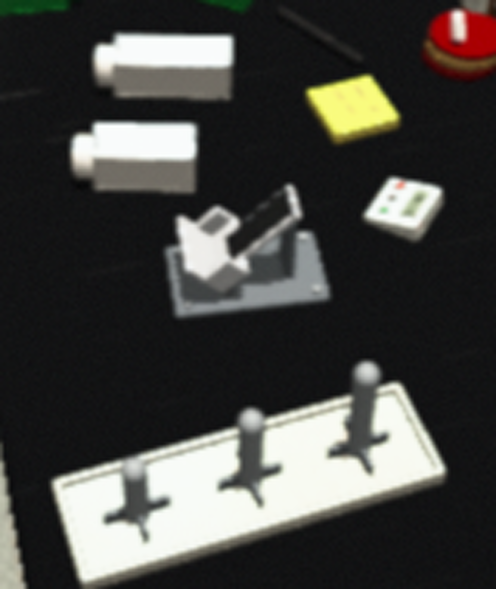

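View pics/sc2.png

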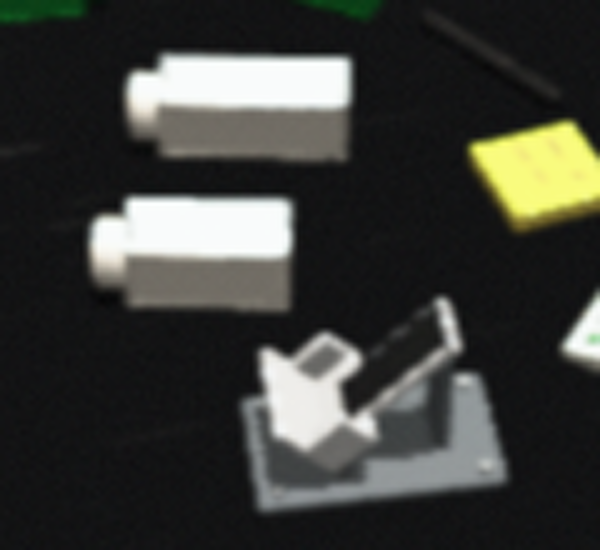

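Run:
```python
from h import *
s=cv2.imread("pics/side0.png");t=cv2.imread("pics/top0.png")
def rect(m,n,z):
    c=max(cv2.findContours(m,cv2.RETR_EXTERNAL,cv2.CHAIN_APPROX_NONE)[0],key=cv2.contourArea)[:,0]
    p=np.array([onz(n,u,v,z)[:2] for u,v in c])*1000
    r=cv2.minAreaRect(p.astype(np.float32));return np.round(r[0],1),np.round(r[1],1),round(r[2],2)
for th in(120,190,215):
  for nm,b in(("A",(175,155,38,65)),("B",(218,180,35,55))):
    print(th,nm,rect(white(t,b,th),"top",.05))
print("rack top",rect(white(t,(330,145,60,115),110),"top",.018))
print("rack side",rect(white(s,(190,265,150,80),90),"side",.018))
# tips in top & side
for nm,a,b in(("tall",(367,372),(690,96)),("mid",(251,418),(699,215)),("low",(134,467),(706,332))):
    A=(180+a[0]/3.1,150+a[1]/3.1);B=(170+b[0]/3.6,140+b[1]/3.6);print(nm,tri(A,B))
# stand features
for nm,a,b in(("bedtopL",(440,298),(412,93)),("bedtopR",(463,350),(451,98)),("stopL",(262,350),(381,222)),("stopR?",(332,470),(449,232))):
    A=(185+a[0]/5,150+a[1]/5);B=(170+b[0]/3.6,140+b[1]/3.6);print(nm,tri(A,B))
for nm,b in(("TL",(378,84)),("TR",(473,91)),("BL",(365,240)),("BR",(462,249))):
    print(nm,onz("top",170+b[0]/3.6,140+b[1]/3.6,.008))
g=robot.read_state();print(np.round(Ro.from_rotvec(g['orientation']).as_matrix(),3))
```

```text
120 A (array([523.6, 241.9]), array([ 54.3, 154.7]), 73.47)
120 B (array([460.3, 105.2]), array([ 54.2, 128.9]), 74.49)
190 A (array([524. , 241.6]), array([ 50.8, 151.4]), 73.47)
190 B (array([460.7, 105. ]), array([ 50.5, 126.5]), 74.11)
215 A (array([523.4, 241.5]), array([ 49.2, 148.5]), 73.62)
215 B (array([460.6, 104.6]), array([ 49.2, 124.2]), 73.78)
rack top (array([ 472.2, -295.7]), array([322.2, 103.3]), 3.67)
rack side (array([ 470.6, -285.4]), array([323.6, 134.5]), 3.84)
tall (array([ 0.57146401, -0.29027929,  0.11545879]), np.float64(0.0023347044656130216))
mid (array([ 0.47113421, -0.2959438 ,  0.09615172]), np.float64(0.0024473350865799105))
low (array([ 0.3722123 , -0.3010985 ,  0.07277828]), np.float64(0.0017498991868660225))
bedtopL (array([ 0.57968532, -0.05281921,  0.10306227]), np.float64(0.0023166072481217354))
bedtopR (array([ 0.57993236, -0.08795453,  0.09301034]), np.float64(0.004154796442062759))
stopL (array([ 0.47561305, -0.02518157,  0.0585853 ]), np.float64(0.0020726456479633103))
stopR? (array([ 0.48588481, -0.09136453,  0.01529767]), np.float64(0.03272660259784456))
TL [ 0.61073737 -0.02938783  0.008     ]
TR [ 0.60208724 -0.11779701  0.008     ]
BL [ 0.46469397 -0.01285039  0.008     ]
BR [ 0.45449173 -0.10131877  0.008     ]
[[ 0.911 -0.001  0.412]
 [-0.412 -0.001  0.911]
 [-0.    -1.    -0.002]]
```

Run:
```python
from h import *
s=cv2.imread("pics/side0.png");t=cv2.imread("pics/top0.png")
crop(t,265,155,45,60,10,"pics/st_t.png");crop(s,225,200,70,55,10,"pics/st_s.png")
```

```text
(no output)
```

View pics/st_t.png

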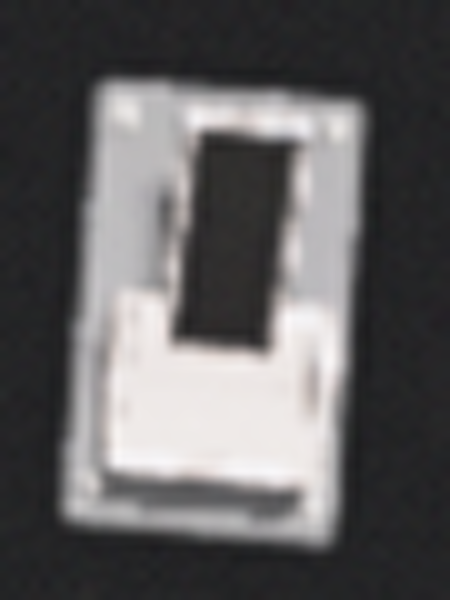

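View pics/st_s.png

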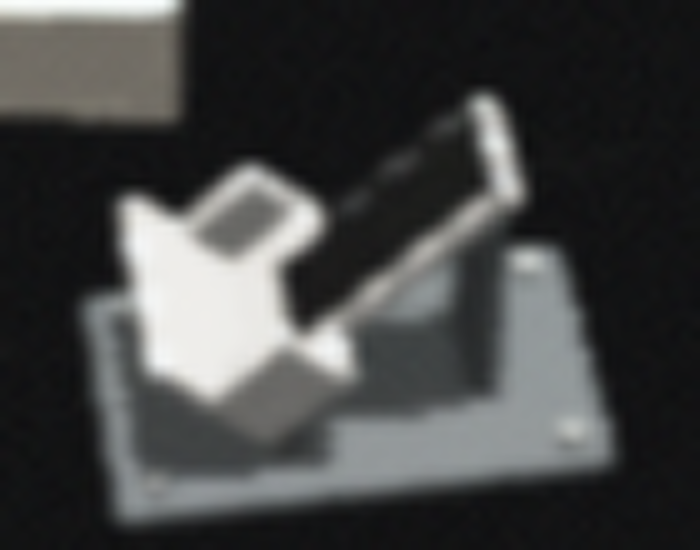

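Run:
```python
from h import *
def T(a,b):return tri((225+a[0]/10,200+a[1]/10),(265+b[0]/10,155+b[1]/10))
bt=T((502,148),(252,116));print("bedtop",bt)
print("L",T((485,95),(190,110)),"R",T((520,200),(315,122)))
print("stopL",T((122,195),(108,468)),"stopR",T((152,372),(302,490)))
for a,z in (((108,468),.045),((302,490),.045),((190,110),.085),((315,122),.085)):
    print(onz("top",265+a[0]/10,155+a[1]/10,z))
def f(a): return onz("top",265+a[0]/10,155+a[1]/10,.006)
TL,TR,BL,BR=map(f,((97,80),(368,100),(62,518),(330,548)))
print(TL,TR,BL,BR,(TL+TR+BL+BR)/4,(TL+TR-BL-BR)/2)
# strip edges
for a,z in (((205,132),.08),((300,142),.08),((172,342),.025),((270,350),.025)): print('strip',onz("top",265+a[0]/10,155+a[1]/10,z))
```

```text
bedtop (array([ 0.57931096, -0.07127407,  0.09890429]), np.float64(0.0007849326501433925))
L (array([ 0.58055325, -0.05165295,  0.10174787]), np.float64(0.00018371889225443888)) R (array([ 0.57797849, -0.09118653,  0.09715336]), np.float64(0.0020654165702853927))
stopL (array([ 0.47501125, -0.02494943,  0.06064811]), np.float64(0.002237034043562199)) stopR (array([ 0.46821983, -0.08733656,  0.05057083]), np.float64(0.0029715785911580044))
[ 0.47586013 -0.02575875  0.045     ]
[ 0.46739454 -0.08778387  0.045     ]
[ 0.58426464 -0.05303138  0.085     ]
[ 0.57950882 -0.09241932  0.085     ]
[ 0.61235606 -0.02853248  0.006     ] [ 0.60344626 -0.11947176  0.006     ] [ 0.46449392 -0.01230723  0.006     ] [ 0.45263504 -0.10035807  0.006     ] [ 0.53323282 -0.06516738  0.006     ] [ 1.49336687e-01 -1.76694731e-02 -1.11022302e-16]
strip [ 0.57809826 -0.0579449   0.08      ]
strip [ 0.57419108 -0.08795887  0.08      ]
strip [ 0.51952015 -0.04924741  0.025     ]
strip [ 0.51616005 -0.0812862   0.025     ]
```

```bash
cat >> h.py <<'E'
def inc(x,y,z,yaw=None):
    g=robot.read_state();R=Ro.from_rotvec(g['orientation']).as_matrix()
    d=R.T@(np.array([x,y,z])-g['tool_pos']);h=np.degrees(np.arctan2(R[1,0],R[0,0]))
    w=0 if yaw is None else -np.radians(yaw-h)
    print('t',round(g['t'],2),'pos',np.round(g['tool_pos'],4),'head',round(h,2),'open',round(g['opening'],4),'F',np.round(g['force'],1),'-> lin',np.round(d,4),'yaw',round(w,4),'rows',round(np.linalg.norm(d)/.0625,1))
E
python3 - <<'E'
from h import *
inc(.575,.2266,.15,-16.4)
E
```

```text
t 0.1 pos [0.247  0.5462 0.2257] head -24.34 open 0.0928 F [0.5 0.2 0.4] -> lin [ 0.4306  0.0759 -0.1559] yaw -0.1386 rows 7.4
```

Call:
{"fn": "carry_out", "kwargs": {
  "increments": [
    {"linear": [0.06, 0, -0.02], "yaw": -0.03},
    {"linear": [0.12, 0, -0.04], "yaw": -0.06},
    {"linear": [0.18, 0, -0.06], "yaw": -0.1},
    {"linear": [0.235, 0, -0.08], "yaw": -0.139},
    {"linear": [0.29, 0.02, -0.1], "yaw": -0.139}
  ],
  "gripper": 1,
  "newtons": 6
}}

```text
t: 0.72
tool_pos: [0.4722, 0.3345, 0.2073]
orientation: [-1.559, 0.222, -0.226]
force: [-0.2, 0.6, 0.6]
opening: 0.0929
```

```bash
python3 -c "
from h import *
inc(.575,.2266,.12,-16.4)"
```

```text
t 0.72 pos [0.4722 0.3345 0.2073] head -16.35 open 0.0929 F [-0.2  0.6  0.6] -> lin [ 0.1289  0.0874 -0.0747] yaw 0.0009 rows 2.8
```

Call:
{"fn": "carry_out", "kwargs": {
  "increments": [
    {"linear": [0.045, 0.03, -0.025]},
    {"linear": [0.09, 0.06, -0.05]},
    {"linear": [0.129, 0.087, -0.075]},
    {"linear": [0.129, 0.087, -0.075]}
  ]
}}

```text
$.increments[0]: bad value
```

```bash
python3 -c "
from h import *
inc(.575,.2266,.018,-16.4)
t=robot.read_camera('top');crop(t,120,130,280,140,2.8,'pics/t1.png')"
```

```text
t 0.72 pos [0.4722 0.3345 0.2073] head -16.35 open 0.0929 F [-0.2  0.6  0.6] -> lin [ 0.1287  0.1894 -0.0748] yaw 0.0009 rows 3.9
```

View pics/t1.png

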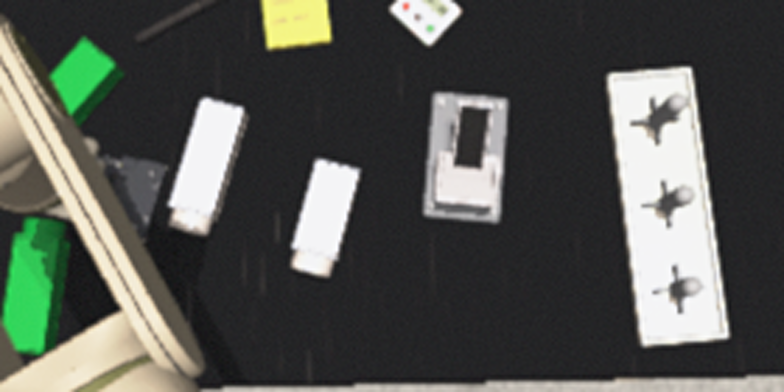

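Yaw must be given in every row.

Call:
{"fn": "carry_out", "kwargs": {
  "increments": [
    {"linear": [0.045, 0.03, -0.025], "yaw": 0},
    {"linear": [0.09, 0.06, -0.05], "yaw": 0},
    {"linear": [0.129, 0.087, -0.075], "yaw": 0},
    {"linear": [0.129, 0.087, -0.075], "yaw": 0}
  ]
}}

```text
t: 1.27
tool_pos: [0.5765, 0.2154, 0.1122]
orientation: [-1.568, 0.235, -0.227]
force: [-0.8, 1.0, -0.3]
opening: 0.0928
```

```bash
python3 -c "
from h import *
inc(.575,.2266,.018,-16.4)"
```

```text
t 1.27 pos [0.5765 0.2154 0.1122] head -16.84 open 0.0928 F [-0.8  1.  -0.3] -> lin [-0.0043  0.0941  0.0112] yaw -0.0077 rows 1.5
```

Call:
{"fn": "carry_out", "kwargs": {
  "increments": [
    {"linear": [-0.004, 0, 0.011], "yaw": -0.008},
    {"linear": [-0.004, 0, 0.011], "yaw": -0.008}
  ]
}}

```text
t: 1.52
tool_pos: [0.5753, 0.2291, 0.1124]
orientation: [-1.568, 0.227, -0.219]
force: [-0.4, 0.6, 0.9]
opening: 0.0927
```

```bash
python3 -c "
from h import *
inc(.575,.2266,.018,-16.4)"
```

```text
t 1.52 pos [0.5753 0.2291 0.1124] head -16.25 open 0.0927 F [-0.4  0.6  0.9] -> lin [ 0.0008  0.0945 -0.0016] yaw 0.0026 rows 1.5
```

Call:
{"fn": "carry_out", "kwargs": {
  "increments": [
    {"linear": [0.001, 0.04, -0.002], "yaw": 0},
    {"linear": [0.001, 0.075, -0.002], "yaw": 0},
    {"linear": [0.001, 0.094, -0.002], "yaw": 0},
    {"linear": [0.001, 0.094, -0.002], "yaw": 0}
  ]
}}

```text
t: 2.02
tool_pos: [0.5738, 0.2266, 0.0175]
orientation: [-1.569, 0.228, -0.217]
force: [-0.3, -0.7, -0.2]
opening: 0.0929
```

Call:
{"fn": "carry_out", "kwargs": {
  "increments": [
    {"linear": [0, 0, 0], "yaw": 0},
    {"linear": [0, 0, 0], "yaw": 0},
    {"linear": [0, 0, 0], "yaw": 0},
    {"linear": [0, 0, 0], "yaw": 0},
    {"linear": [0, 0, 0], "yaw": 0}
  ],
  "gripper": 0,
  "newtons": 5
}}

```text
t: 2.65
tool_pos: [0.574, 0.2266, 0.0178]
orientation: [-1.569, 0.227, -0.217]
force: [-0.3, -0.1, 0.2]
opening: 0.0501
```

```bash
python3 -c "
from h import *
inc(.575,.2266,.15,-16.4)"
```

```text
t 2.65 pos [0.574  0.2266 0.0178] head -16.2 open 0.0501 F [-0.3 -0.1  0.2] -> lin [ 0.0002 -0.1322 -0.001 ] yaw 0.0035 rows 2.1
```

Gripped. Lift slowly to see whether it droops.

Call:
{"fn": "carry_out", "kwargs": {
  "increments": [
    {"linear": [0, -0.015, 0], "yaw": 0},
    {"linear": [0, -0.03, 0], "yaw": 0},
    {"linear": [0, -0.045, 0], "yaw": 0},
    {"linear": [0, -0.06, 0], "yaw": 0},
    {"linear": [0, -0.06, 0], "yaw": 0}
  ]
}}

```text
t: 3.28
tool_pos: [0.5759, 0.2275, 0.0801]
orientation: [-1.567, 0.225, -0.219]
force: [0.5, -0.1, -0.3]
opening: 0.0501
```

```bash
python3 -c "
from h import *
inc(.575,.2266,.15,-16.4)
t=robot.read_camera('side');crop(t,160,80,170,170,3.4,'pics/s2.png')"
```

```text
t 3.27 pos [0.5759 0.2275 0.0801] head -16.2 open 0.0501 F [ 0.5 -0.1 -0.3] -> lin [-0.0007 -0.0699 -0.0017] yaw 0.0035 rows 1.1
```

View pics/s2.png

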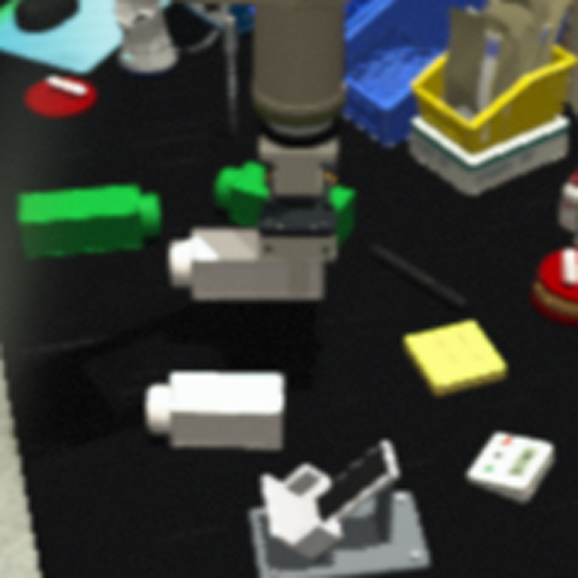

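Call:
{"fn": "carry_out", "kwargs": {
  "increments": [
    {"linear": [0, -0.01, 0], "yaw": 0},
    {"linear": [0, -0.01, 0], "yaw": 0},
    {"linear": [0, -0.01, 0], "yaw": 0}
  ],
  "newtons": 3
}}

```text
t: 3.7
tool_pos: [0.5751, 0.2273, 0.0886]
orientation: [-1.568, 0.226, -0.218]
force: [-0.3, 0.1, -0.9]
opening: 0.05
```

```bash
python3 -c "
from h import *
inc(.575,.2266,.15,-16.4)
t=robot.read_camera('side');crop(t,160,80,170,170,3.4,'pics/s3.png')"
```

```text
t 3.7 pos [0.5751 0.2273 0.0886] head -16.2 open 0.05 F [-0.3  0.1 -0.9] -> lin [-0.0001 -0.0614 -0.0013] yaw 0.0035 rows 1.0
```

View pics/s3.png

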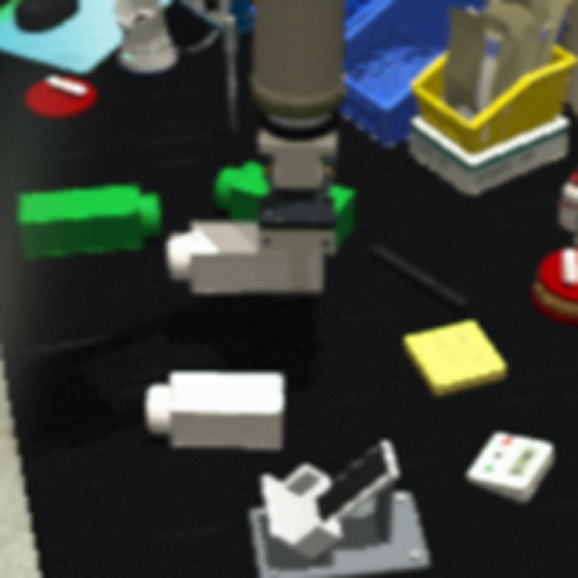

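Call:
{"fn": "carry_out", "kwargs": {
  "increments": [
    {"linear": [0, 0.025, 0], "yaw": 0},
    {"linear": [0, 0.05, 0], "yaw": 0},
    {"linear": [0, 0.066, 0], "yaw": 0},
    {"linear": [0, 0.07, 0], "yaw": 0},
    {"linear": [0, 0.07, 0], "yaw": 0}
  ]
}}

```text
t: 4.38
tool_pos: [0.5748, 0.2269, 0.0188]
orientation: [-1.568, 0.226, -0.218]
force: [-0.3, -0.1, -0.6]
opening: 0.0502
```

Call:
{"fn": "carry_out", "kwargs": {
  "increments": [
    {"linear": [0, 0, 0], "yaw": 0},
    {"linear": [0, 0, 0], "yaw": 0},
    {"linear": [0, 0, 0], "yaw": 0},
    {"linear": [-0.025, 0, 0], "yaw": 0},
    {"linear": [-0.053, 0, 0], "yaw": 0}
  ],
  "gripper": 1
}}

```text
t: 5.0
tool_pos: [0.5237, 0.2417, 0.0192]
orientation: [-1.568, 0.226, -0.219]
force: [-0.3, 0.1, 0.2]
opening: 0.0918
```

```bash
python3 -c "
from h import *
inc(.524,.2416,.018,-16.4)
t=robot.read_camera('top');crop(t,120,130,280,140,2.8,'pics/t4.png')"
```

```text
t 5.0 pos [0.5237 0.2417 0.0192] head -16.24 open 0.0918 F [-0.3  0.1  0.2] -> lin [0.0003 0.0012 0.    ] yaw 0.0028 rows 0.0
```

View pics/t4.png

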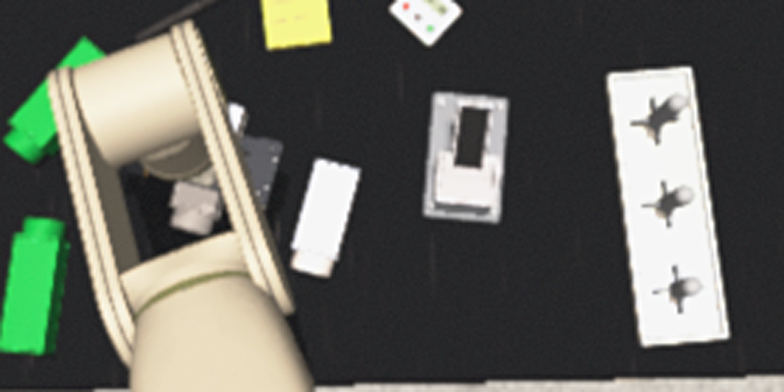

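Call:
{"fn": "carry_out", "kwargs": {
  "increments": [
    {"linear": [0, 0, 0], "yaw": 0},
    {"linear": [0, 0, 0], "yaw": 0},
    {"linear": [0, 0, 0], "yaw": 0},
    {"linear": [0, 0, 0], "yaw": 0},
    {"linear": [0, -0.02, 0], "yaw": 0}
  ],
  "gripper": 0,
  "newtons": 8
}}

```text
t: 5.68
tool_pos: [0.5189, 0.242, 0.0371]
orientation: [-1.57, 0.231, -0.213]
force: [0.0, -0.1, -1.6]
opening: 0.0499
```

Call:
{"fn": "carry_out", "kwargs": {
  "increments": [
    {"linear": [0, -0.04, 0], "yaw": 0},
    {"linear": [0, -0.08, 0], "yaw": 0},
    {"linear": [0, -0.12, 0], "yaw": 0},
    {"linear": [0, -0.15, 0], "yaw": 0},
    {"linear": [0, -0.15, 0], "yaw": 0}
  ]
}}

```text
t: 6.3
tool_pos: [0.523, 0.2441, 0.1919]
orientation: [-1.567, 0.226, -0.218]
force: [-0.0, -0.2, -0.7]
opening: 0.0501
```

```bash
python3 -c "
from h import *
inc(.5616,-.0697,.18,-6.75)"
```

```text
t 6.3 pos [0.523  0.2441 0.1919] head -16.2 open 0.0501 F [-0.  -0.2 -0.7] -> lin [ 0.1246  0.0137 -0.2905] yaw -0.1649 rows 5.1
```

Call:
{"fn": "carry_out", "kwargs": {
  "increments": [
    {"linear": [0.02, 0, -0.05], "yaw": -0.03},
    {"linear": [0.045, 0, -0.105], "yaw": -0.06},
    {"linear": [0.07, 0, -0.16], "yaw": -0.1},
    {"linear": [0.095, 0, -0.215], "yaw": -0.13},
    {"linear": [0.115, 0, -0.265], "yaw": -0.165}
  ]
}}

```text
t: 6.92
tool_pos: [0.5588, -0.0445, 0.1925]
orientation: [-1.576, 0.098, -0.086]
force: [0.3, 0.2, -0.4]
opening: 0.05
```

```bash
python3 -c "
from h import *
inc(.5616,-.0697,.15,-6.75)"
```

```text
t 6.92 pos [ 0.5588 -0.0445  0.1925] head -6.71 open 0.05 F [ 0.3  0.2 -0.4] -> lin [ 0.006   0.0426 -0.0244] yaw 0.0007 rows 0.8
```

Call:
{"fn": "carry_out", "kwargs": {
  "increments": [
    {"linear": [0.006, 0.0, -0.024], "yaw": 0},
    {"linear": [0.006, 0.02, -0.024], "yaw": 0},
    {"linear": [0.006, 0.045, -0.024], "yaw": 0},
    {"linear": [0.006, 0.045, -0.024], "yaw": 0}
  ]
}}

```text
t: 7.42
tool_pos: [0.5588, -0.0677, 0.1435]
orientation: [-1.574, 0.103, -0.08]
force: [-0.5, 0.5, -0.6]
opening: 0.05
```

```bash
python3 -c "
from h import *
inc(.5616,-.0697,.11,-6.75)
t=robot.read_camera('side');crop(t,190,130,150,130,4.5,'pics/s5.png')
t=robot.read_camera('top');crop(t,230,110,120,120,5,'pics/t5.png')"
```

```text
t 7.42 pos [ 0.5588 -0.0677  0.1435] head -6.67 open 0.05 F [-0.5  0.5 -0.6] -> lin [ 0.0034  0.0334 -0.0014] yaw 0.0015 rows 0.5
```

View pics/s5.png

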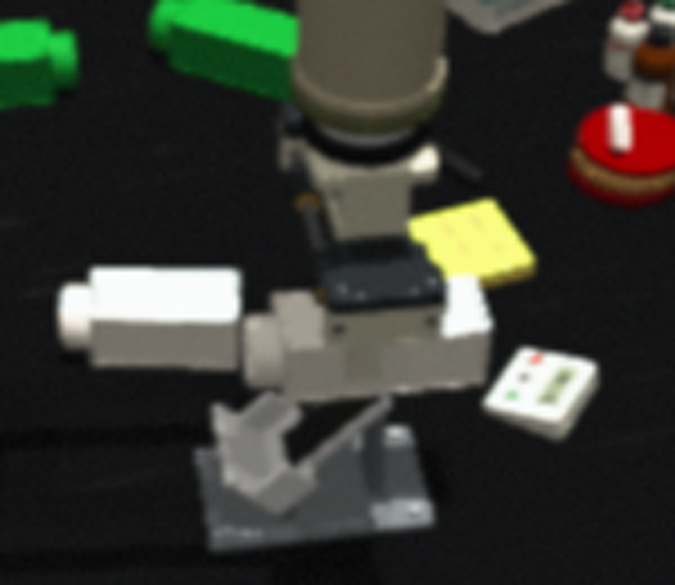

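View pics/t5.png

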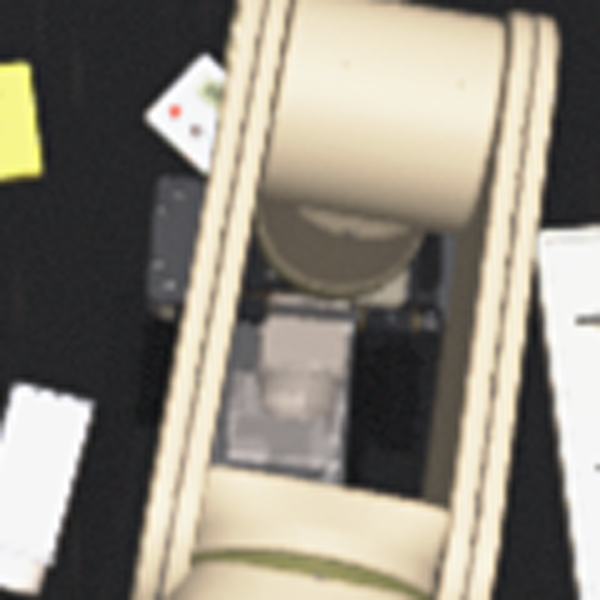

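Call:
{"fn": "carry_out", "kwargs": {
  "increments": [
    {"linear": [0.003, 0.02, -0.0015], "yaw": 0},
    {"linear": [0.003, 0.034, -0.0015], "yaw": 0},
    {"linear": [0.003, 0.038, -0.0015], "yaw": 0},
    {"linear": [0.003, 0.038, -0.0015], "yaw": 0}
  ],
  "newtons": 4
}}

```text
t: 8.02
tool_pos: [0.5631, -0.0703, 0.1082]
orientation: [-1.575, 0.099, -0.083]
force: [0.2, 0.3, -1.0]
opening: 0.05
```

```bash
python3 -c "
from h import *
inc(.511+.0412*.993,-.0637-.0412*.1175,.0967-.006,-6.75)
inc(.511+.0392*.993,-.0637-.0392*.1175,.0886-.006,-6.75)"
```

```text
t 8.03 pos [ 0.5631 -0.0703  0.1082] head -6.64 open 0.05 F [ 0.2  0.3 -1. ] -> lin [-0.0111  0.0176  0.0006] yaw 0.0018 rows 0.3
t 8.03 pos [ 0.5631 -0.0703  0.1082] head -6.64 open 0.05 F [ 0.2  0.3 -1. ] -> lin [-0.0131  0.0257  0.0006] yaw 0.0018 rows 0.5
```

Call:
{"fn": "carry_out", "kwargs": {
  "increments": [
    {"linear": [-0.004, 0.005, 0.0], "yaw": 0},
    {"linear": [-0.008, 0.011, 0], "yaw": 0},
    {"linear": [-0.011, 0.018, 0], "yaw": 0},
    {"linear": [-0.011, 0.018, 0], "yaw": 0}
  ]
}}

```text
t: 8.52
tool_pos: [0.5507, -0.069, 0.0889]
orientation: [-1.575, 0.101, -0.081]
force: [-0.8, -0.3, 0.0]
opening: 0.0501
```

```bash
python3 -c "
from h import *
inc(.511+.0392*.993,-.0637-.0392*.1175,.0886-.006,-6.75)
t=robot.read_camera('side');crop(t,190,130,150,130,4.5,'pics/s6.png')"
```

```text
t 8.53 pos [ 0.5507 -0.069   0.0889] head -6.65 open 0.0501 F [-0.8 -0.3  0. ] -> lin [-0.0008  0.0063  0.0007] yaw 0.0017 rows 0.1
```

View pics/s6.png

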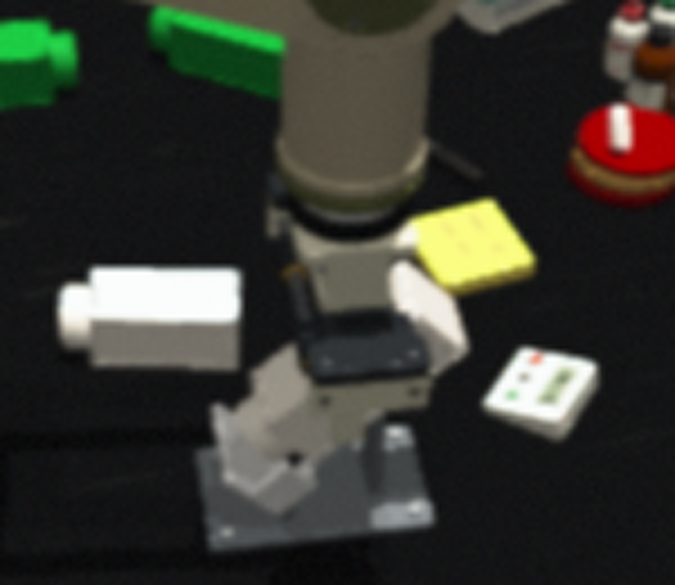

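Call:
{"fn": "carry_out", "kwargs": {
  "increments": [
    {"linear": [0.001, 0.003, 0], "yaw": 0},
    {"linear": [0.001, 0.003, 0], "yaw": 0},
    {"linear": [0.001, 0.002, 0], "yaw": 0},
    {"linear": [0.001, 0.0, 0], "yaw": 0},
    {"linear": [0.001, -0.003, 0], "yaw": 0}
  ],
  "gripper": 1
}}

```text
t: 9.2
tool_pos: [0.5521, -0.0691, 0.0925]
orientation: [-1.575, 0.1, -0.082]
force: [0.2, 0.0, -0.5]
opening: 0.092
```

```bash
python3 -c "
from h import *
inc(.511+.0392*.993,-.0637-.0392*.1175,.2,-6.75)
t=robot.read_camera('side');crop(t,190,130,150,130,4.5,'pics/s7.png')"
```

```text
t 9.2 pos [ 0.5521 -0.0691  0.0925] head -6.65 open 0.092 F [ 0.2  0.  -0.5] -> lin [-0.0035 -0.1074 -0.0002] yaw 0.0018 rows 1.7
```

View pics/s7.png

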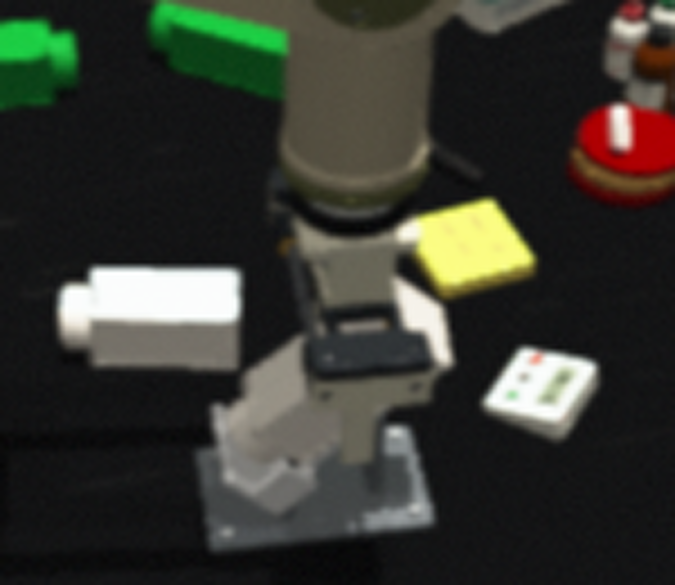

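Call:
{"fn": "carry_out", "kwargs": {
  "increments": [
    {"linear": [0, -0.01, 0], "yaw": 0},
    {"linear": [0.01, -0.02, 0], "yaw": 0},
    {"linear": [0.022, -0.02, 0], "yaw": 0},
    {"linear": [0.022, -0.018, 0], "yaw": 0},
    {"linear": [0.022, -0.018, 0], "yaw": 0}
  ]
}}

```text
t: 9.88
tool_pos: [0.574, -0.0715, 0.1098]
orientation: [-1.575, 0.101, -0.081]
force: [-0.9, -0.6, -0.0]
opening: 0.0932
```

```bash
python3 -c "
from h import *
inc(.511+.0636*.993,-.0637-.0636*.1175,.11,-6.75)
t=robot.read_camera('side');crop(t,190,130,150,130,4.5,'pics/s8.png')"
```

```text
t 9.88 pos [ 0.574  -0.0715  0.1098] head -6.65 open 0.0932 F [-0.9 -0.6 -0. ] -> lin [ 0.0001 -0.0002  0.0004] yaw 0.0018 rows 0.0
```

View pics/s8.png

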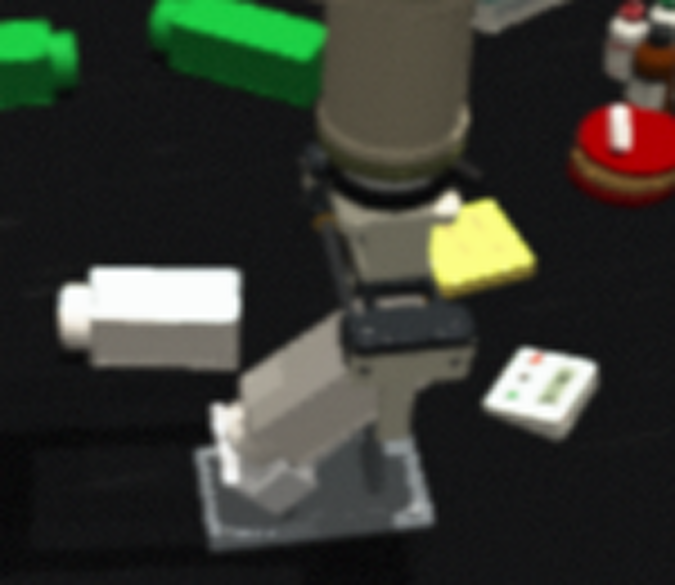

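Call:
{"fn": "carry_out", "kwargs": {
  "increments": [
    {"linear": [0, 0, 0], "yaw": 0},
    {"linear": [0, 0, 0], "yaw": 0},
    {"linear": [0, 0, 0], "yaw": 0},
    {"linear": [0, 0, 0], "yaw": 0},
    {"linear": [0, -0.005, 0], "yaw": 0}
  ],
  "gripper": 0,
  "newtons": 8
}}

```text
t: 10.55
tool_pos: [0.5736, -0.0714, 0.1146]
orientation: [-1.575, 0.102, -0.08]
force: [-0.5, -0.5, -1.2]
opening: 0.0503
```

Call:
{"fn": "carry_out", "kwargs": {
  "increments": [
    {"linear": [0, -0.03, 0], "yaw": 0},
    {"linear": [0, -0.065, 0], "yaw": 0},
    {"linear": [0, -0.1, 0], "yaw": 0},
    {"linear": [0, -0.135, 0], "yaw": 0},
    {"linear": [0, -0.135, 0], "yaw": 0}
  ]
}}

```text
t: 11.18
tool_pos: [0.5774, -0.071, 0.2539]
orientation: [-1.576, 0.097, -0.086]
force: [0.2, 0.3, -0.8]
opening: 0.0503
```

```bash
python3 -c "
from h import *
inc(.6527,-.2986,.24,-6.75)
t=robot.read_camera('side');crop(t,190,80,150,170,4,'pics/s9.png')"
```

```text
t 11.18 pos [ 0.5774 -0.071   0.2539] head -6.65 open 0.0503 F [ 0.2  0.3 -0.8] -> lin [ 0.1012  0.0148 -0.2172] yaw 0.0018 rows 3.8
```

View pics/s9.png

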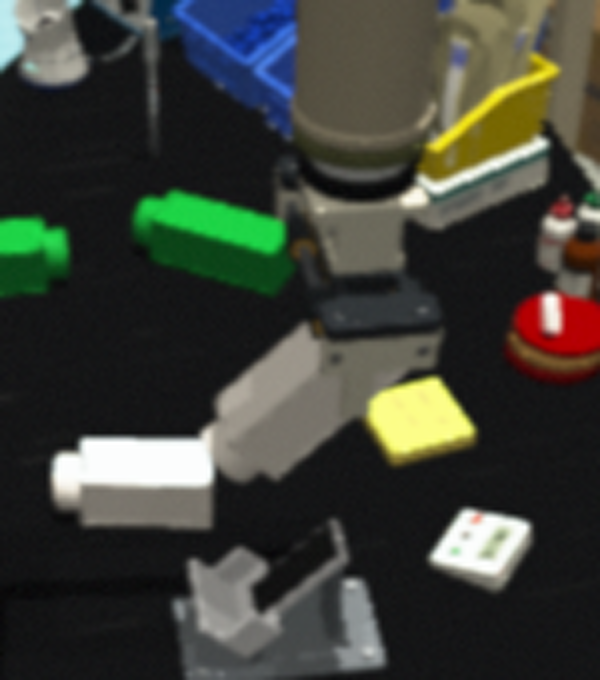

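Call:
{"fn": "carry_out", "kwargs": {
  "increments": [
    {"linear": [0.022, 0, -0.048], "yaw": 0},
    {"linear": [0.046, 0, -0.1], "yaw": 0},
    {"linear": [0.07, 0, -0.15], "yaw": 0},
    {"linear": [0.09, 0, -0.195], "yaw": 0},
    {"linear": [0.101, 0, -0.215], "yaw": 0}
  ]
}}

```text
t: 11.85
tool_pos: [0.6509, -0.2986, 0.2485]
orientation: [-1.574, 0.104, -0.082]
force: [-0.7, 0.2, -0.2]
opening: 0.0504
```

Call:
{"fn": "carry_out", "kwargs": {
  "increments": [
    {"linear": [0, 0, 0], "yaw": 0},
    {"linear": [0, 0, 0], "yaw": 0}
  ]
}}

```text
t: 12.1
tool_pos: [0.65, -0.2977, 0.2464]
orientation: [-1.572, 0.106, -0.08]
force: [-0.1, 0.4, -0.6]
opening: 0.0506
```

```bash
python3 -c "
from h import *
inc(.6527,-.2986,.207,-6.75)
t=robot.read_camera('side');crop(t,220,120,150,190,3.1,'pics/s10.png')
t=robot.read_camera('top');crop(t,310,100,100,160,3.7,'pics/t10.png')"
```

```text
t 12.1 pos [ 0.65   -0.2977  0.2464] head -6.78 open 0.0506 F [-0.1  0.4 -0.6] -> lin [ 0.0034  0.0393 -0.0004] yaw -0.0005 rows 0.6
```

View pics/s10.png

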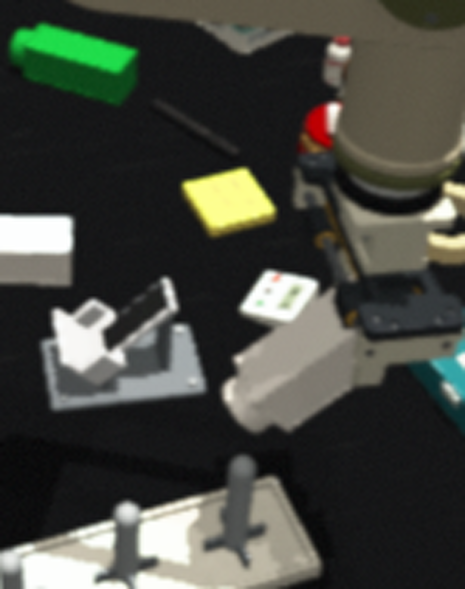

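View pics/t10.png

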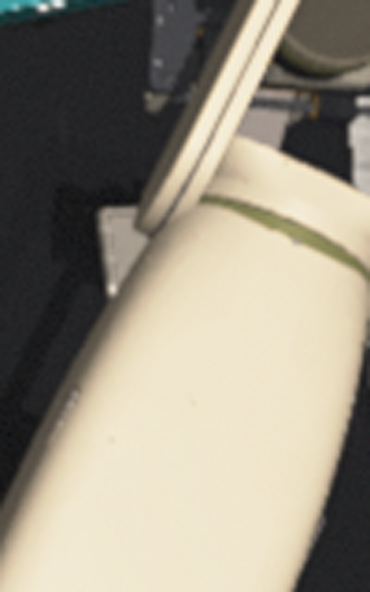

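```bash
python3 -c "
from h import *
for X in((.5693,-.2882,.1684),(.572,-.289,.124),(.5693-.016,-.2882,.1684+.016),(.5693+.016,-.2882,.1684-.016)):
  p=proj('side',X);print((p-[220,120])*3.1)"
```

```text
[242.94535119 422.6499739 ]
[242.46993498 457.53438066]
[225.16432335 413.73440952]
[260.28043375 431.34193738]
```

Call:
{"fn": "carry_out", "kwargs": {
  "increments": [
    {"linear": [0.009, 0.0, 0], "yaw": 0},
    {"linear": [0.009, 0.02, 0], "yaw": 0},
    {"linear": [0.009, 0.04, 0], "yaw": 0},
    {"linear": [0.009, 0.045, 0], "yaw": 0},
    {"linear": [0.009, 0.045, 0], "yaw": 0}
  ]
}}

```text
t: 12.82
tool_pos: [0.6583, -0.2982, 0.2015]
orientation: [-1.573, 0.105, -0.079]
force: [-0.6, -0.7, -0.6]
opening: 0.05
```

```bash
python3 -c "
from h import *
inc(.572-.0,-.289,.22,-6.75)
t=robot.read_camera('side');crop(t,220,120,150,190,3.1,'pics/s11.png')"
```

```text
t 12.82 pos [ 0.6583 -0.2982  0.2015] head -6.72 open 0.05 F [-0.6 -0.7 -0.6] -> lin [-0.087 -0.017 -0.001] yaw 0.0005 rows 1.4
```

View pics/s11.png

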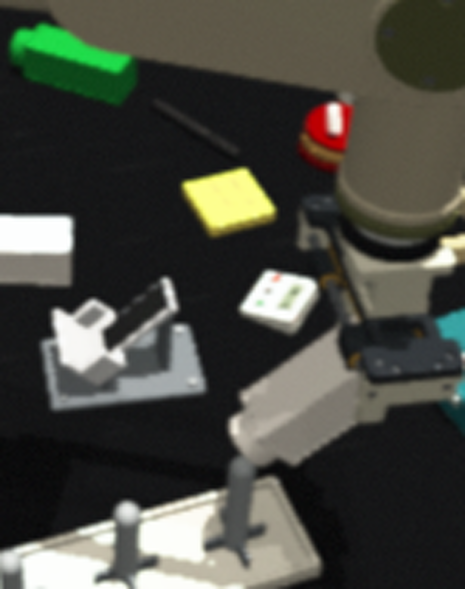

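Call:
{"fn": "carry_out", "kwargs": {
  "increments": [
    {"linear": [0, 0.006, -0.001], "yaw": 0},
    {"linear": [0, 0.012, -0.001], "yaw": 0},
    {"linear": [0, 0.012, -0.001], "yaw": 0}
  ]
}}

```text
t: 13.25
tool_pos: [0.658, -0.2994, 0.1898]
orientation: [-1.573, 0.105, -0.079]
force: [-0.7, -0.6, -0.5]
opening: 0.0504
```

```bash
python3 -c "
from h import *
inc(.572-.0,-.289,.22,-6.75)
t=robot.read_camera('side');crop(t,260,200,70,110,6,'pics/s12.png')"
```

```text
t 13.25 pos [ 0.658  -0.2994  0.1898] head -6.73 open 0.0504 F [-0.7 -0.6 -0.5] -> lin [-0.0871 -0.0288  0.0001] yaw 0.0003 rows 1.5
```

View pics/s12.png

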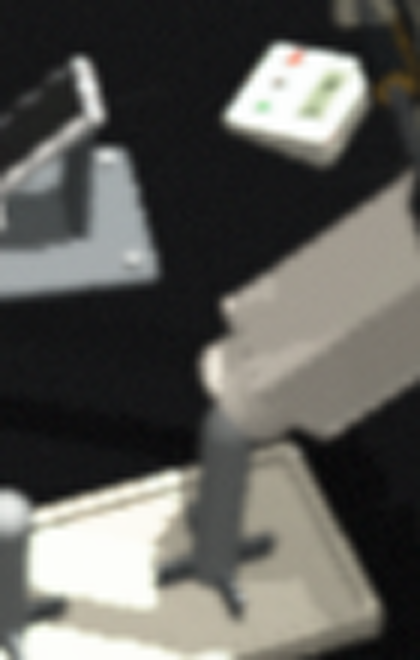

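Call:
{"fn": "carry_out", "kwargs": {
  "increments": [
    {"linear": [-0.015, -0.005, 0], "yaw": 0},
    {"linear": [-0.03, -0.012, 0], "yaw": 0},
    {"linear": [-0.045, -0.016, 0], "yaw": 0},
    {"linear": [-0.06, -0.019, 0], "yaw": 0},
    {"linear": [-0.06, -0.019, 0], "yaw": 0}
  ],
  "newtons": 6
}}

```text
t: 13.92
tool_pos: [0.5988, -0.2926, 0.2113]
orientation: [-1.574, 0.104, -0.081]
force: [0.5, -0.6, -1.0]
opening: 0.0499
```

```bash
python3 -c "
from h import *
inc(.572-.0,-.289,.205,-6.75)
t=robot.read_camera('side');crop(t,240,120,110,190,3.1,'pics/s13.png')"
```

```text
t 13.93 pos [ 0.5988 -0.2926  0.2113] head -6.75 open 0.0499 F [ 0.5 -0.6 -1. ] -> lin [-0.027   0.0067  0.0005] yaw -0.0 rows 0.4
```

View pics/s13.png

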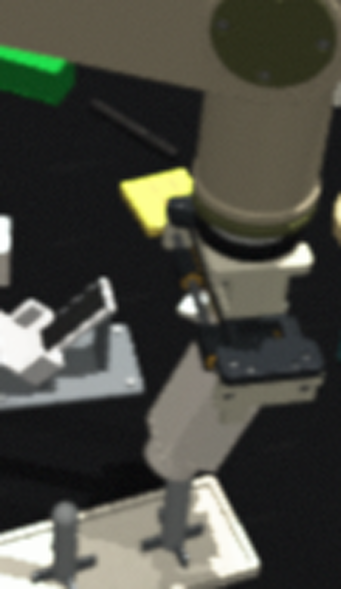

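Call:
{"fn": "carry_out", "kwargs": {
  "increments": [
    {"linear": [-0.012, 0, 0], "yaw": 0},
    {"linear": [-0.024, 0.0, 0], "yaw": 0},
    {"linear": [-0.034, 0.0, 0], "yaw": 0},
    {"linear": [-0.034, 0.01, 0], "yaw": 0},
    {"linear": [-0.03, 0.02, 0], "yaw": 0}
  ]
}}

```text
t: 14.6
tool_pos: [0.5686, -0.2891, 0.1903]
orientation: [-1.573, 0.105, -0.08]
force: [-0.8, 0.5, -0.7]
opening: 0.0497
```

```bash
python3 -c "
from h import *
inc(.572-.0,-.289,.125,-6.75)
t=robot.read_camera('side');crop(t,240,120,110,190,3.1,'pics/s14.png')"
```

```text
t 14.6 pos [ 0.5686 -0.2891  0.1903] head -6.76 open 0.0497 F [-0.8  0.5 -0.7] -> lin [0.0043 0.0653 0.0008] yaw -0.0002 rows 1.0
```

View pics/s14.png

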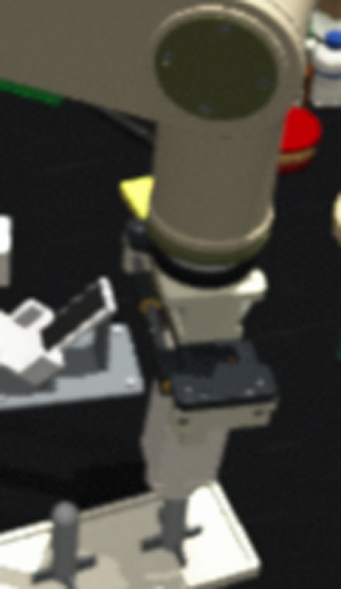

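Call:
{"fn": "carry_out", "kwargs": {
  "increments": [
    {"linear": [0.002, 0.015, 0], "yaw": 0},
    {"linear": [0.003, 0.03, 0], "yaw": 0},
    {"linear": [0.004, 0.042, 0], "yaw": 0},
    {"linear": [0.004, 0.05, 0], "yaw": 0},
    {"linear": [0.004, 0.05, 0], "yaw": 0}
  ]
}}

```text
t: 15.28
tool_pos: [0.571, -0.2889, 0.1372]
orientation: [-1.571, 0.108, -0.077]
force: [-0.1, -0.2, 0.3]
opening: 0.0502
```

```bash
python3 -c "
from h import *
inc(.572-.0,-.289,.125,-6.75)
t=robot.read_camera('side');crop(t,240,120,110,190,3.1,'pics/s15.png')"
```

```text
t 15.28 pos [ 0.571  -0.2889  0.1372] head -6.75 open 0.0502 F [-0.1 -0.2  0.3] -> lin [0.0012 0.0121 0.0001] yaw -0.0001 rows 0.2
```

View pics/s15.png

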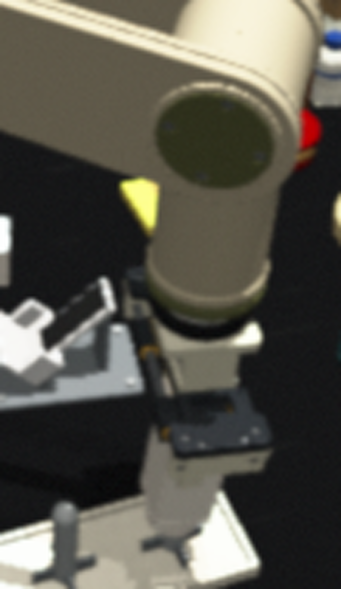

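Call:
{"fn": "carry_out", "kwargs": {
  "increments": [
    {"linear": [0.001, 0.005, 0], "yaw": 0},
    {"linear": [0.001, 0.01, 0], "yaw": 0},
    {"linear": [0.001, 0.01, 0], "yaw": 0}
  ]
}}

```text
t: 15.7
tool_pos: [0.5719, -0.2891, 0.1274]
orientation: [-1.571, 0.107, -0.078]
force: [0.3, -0.5, 0.1]
opening: 0.0497
```

```bash
python3 -c "
from h import *
inc(.572-.0,-.289,.125,-6.75)
t=robot.read_camera('side');crop(t,240,200,110,110,5,'pics/s16.png')"
```

```text
t 15.7 pos [ 0.5719 -0.2891  0.1274] head -6.75 open 0.0497 F [ 0.3 -0.5  0.1] -> lin [0.0001 0.0024 0.0001] yaw -0.0 rows 0.0
```

View pics/s16.png

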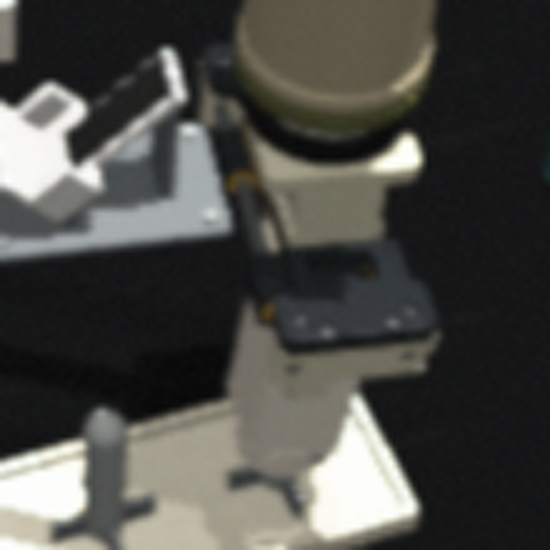

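Call:
{"fn": "carry_out", "kwargs": {
  "increments": [
    {"linear": [0, 0.003, 0], "yaw": 0},
    {"linear": [0, 0.006, 0], "yaw": 0},
    {"linear": [0, 0.006, 0], "yaw": 0}
  ]
}}

```text
t: 16.12
tool_pos: [0.5717, -0.289, 0.1212]
orientation: [-1.571, 0.108, -0.077]
force: [-0.0, -0.5, -1.2]
opening: 0.0497
```

Call:
{"fn": "carry_out", "kwargs": {
  "increments": [
    {"linear": [0, 0.003, 0], "yaw": 0},
    {"linear": [0, 0.006, 0], "yaw": 0},
    {"linear": [0, 0.006, 0], "yaw": 0}
  ]
}}

```text
t: 16.5
tool_pos: [0.5716, -0.2891, 0.1153]
orientation: [-1.571, 0.108, -0.077]
force: [-0.1, -0.6, 1.0]
opening: 0.0502
```

```bash
python3 -c "
from h import *
inc(.572-.0,-.289,.125,-6.75)
t=robot.read_camera('side');crop(t,240,200,110,110,5,'pics/s17.png')"
```

```text
t 16.5 pos [ 0.5716 -0.2891  0.1153] head -6.75 open 0.0502 F [-0.1 -0.6  1. ] -> lin [ 0.0002 -0.0097  0.0001] yaw 0.0 rows 0.2
```

View pics/s17.png

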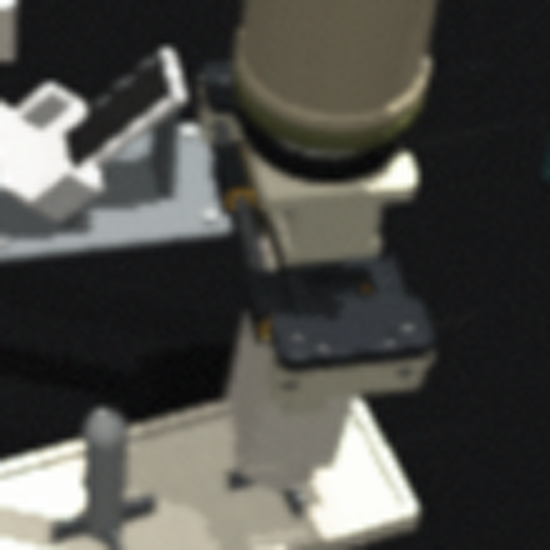

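Call:
{"fn": "carry_out", "kwargs": {
  "increments": [
    {"linear": [0, 0, 0], "yaw": 0},
    {"linear": [0, 0, 0], "yaw": 0},
    {"linear": [0, 0, 0], "yaw": 0},
    {"linear": [0, 0, 0], "yaw": 0},
    {"linear": [0, 0, 0], "yaw": 0}
  ],
  "gripper": 1
}}

```text
t: 17.18
tool_pos: [0.5715, -0.2891, 0.1153]
orientation: [-1.571, 0.108, -0.077]
force: [0.6, 0.8, 0.3]
opening: 0.0917
```

Call:
{"fn": "carry_out", "kwargs": {
  "increments": [
    {"linear": [0, -0.03, 0], "yaw": 0},
    {"linear": [0, -0.07, 0], "yaw": 0},
    {"linear": [0, -0.11, 0], "yaw": 0},
    {"linear": [0, -0.13, 0], "yaw": 0},
    {"linear": [0, -0.13, 0], "yaw": 0}
  ]
}}

```text
t: 17.8
tool_pos: [0.5749, -0.2893, 0.2468]
orientation: [-1.573, 0.106, -0.08]
force: [0.0, 0.9, -0.4]
opening: 0.093
```

```bash
python3 -c "
from h import *
inc(.4606,.105,.2,-16)
t=robot.read_camera('side');crop(t,180,150,170,190,3.1,'pics/s18.png')
t=robot.read_camera('top');crop(t,160,130,240,140,3.3,'pics/t18.png')"
```

```text
t 17.8 pos [ 0.5749 -0.2893  0.2468] head -6.75 open 0.093 F [ 0.   0.9 -0.4] -> lin [-0.1591  0.0476  0.3784] yaw 0.1614 rows 6.6
```

View pics/s18.png

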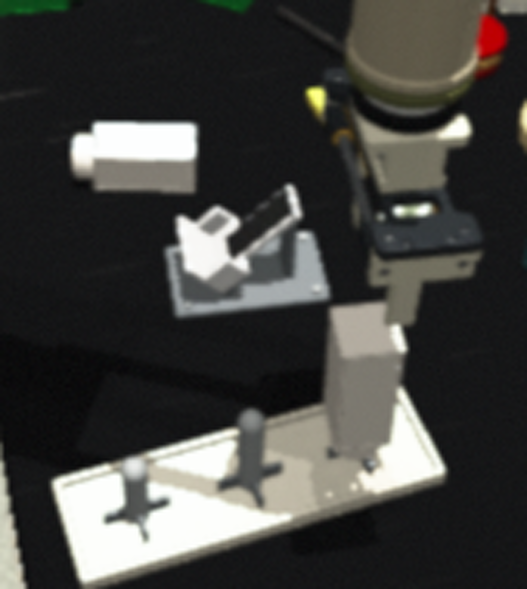

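View pics/t18.png

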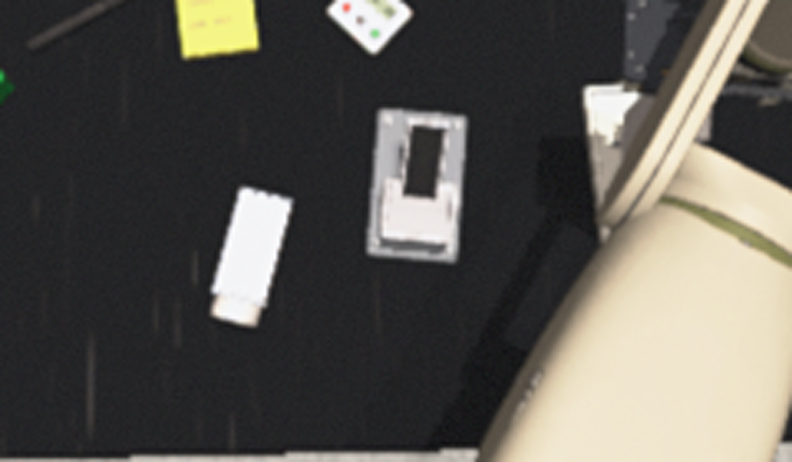

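Call:
{"fn": "carry_out", "kwargs": {
  "increments": [
    {"linear": [-0.02, 0, 0.05], "yaw": 0.03},
    {"linear": [-0.045, 0, 0.105], "yaw": 0.07},
    {"linear": [-0.07, 0, 0.16], "yaw": 0.11},
    {"linear": [-0.09, 0, 0.215], "yaw": 0.15},
    {"linear": [-0.115, 0, 0.27], "yaw": 0.161}
  ]
}}

```text
t: 18.52
tool_pos: [0.4893, -0.0052, 0.2425]
orientation: [-1.563, 0.239, -0.2]
force: [0.2, 0.2, 0.5]
opening: 0.0935
```

```bash
python3 -c "
from h import *
inc(.4606,.105,.12,-16)"
```

```text
t 18.52 pos [ 0.4893 -0.0052  0.2425] head -16.05 open 0.0935 F [0.2 0.2 0.5] -> lin [-0.0551  0.1233  0.0988] yaw -0.0009 rows 2.7
```

Call:
{"fn": "carry_out", "kwargs": {
  "increments": [
    {"linear": [-0.03, 0.03, 0.045], "yaw": 0},
    {"linear": [-0.055, 0.07, 0.085], "yaw": 0},
    {"linear": [-0.055, 0.11, 0.099], "yaw": 0},
    {"linear": [-0.055, 0.12, 0.099], "yaw": 0},
    {"linear": [-0.055, 0.12, 0.099], "yaw": 0}
  ]
}}

```text
t: 19.15
tool_pos: [0.4599, 0.1045, 0.1222]
orientation: [-1.564, 0.242, -0.198]
force: [0.2, -0.4, 0.7]
opening: 0.0929
```

```bash
python3 -c "
from h import *
inc(.4606,.105,.019,-16)
t=robot.read_camera('side');crop(t,180,100,170,190,3.1,'pics/s19.png')
t=robot.read_camera('top');crop(t,160,130,240,140,3.3,'pics/t19.png')"
```

```text
t 19.15 pos [0.4599 0.1045 0.1222] head -16.06 open 0.0929 F [ 0.2 -0.4  0.7] -> lin [0.0033 0.1032 0.0015] yaw -0.001 rows 1.7
```

View pics/s19.png

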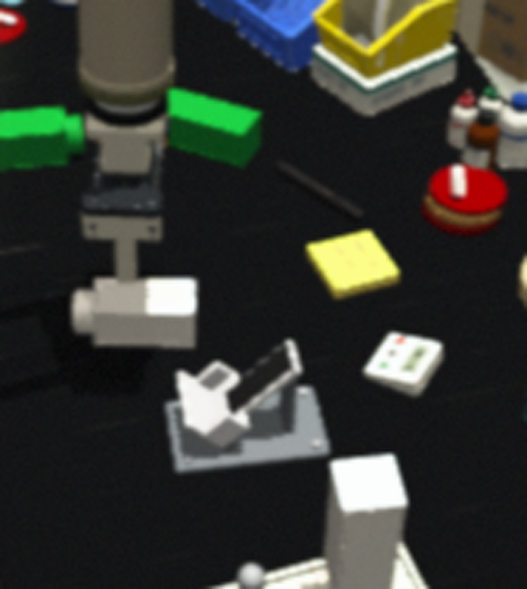

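View pics/t19.png

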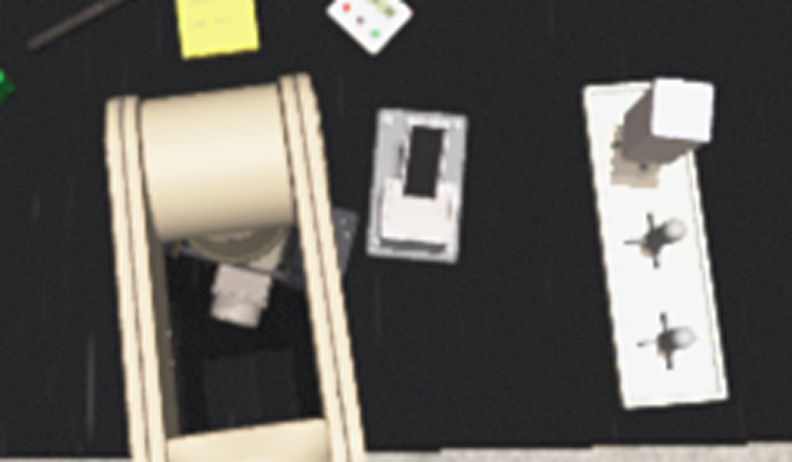

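```bash
python3 -c "
from h import *
print(onz('top',160+683/3.3,130+110/3.3,.174))
t=robot.read_camera('side')
print(proj('side',(.4606-.0601,.105+.0172,.048)),proj('side',(.4606+.0601,.105-.0172,.05)))
m=white(t,(195,180,55,40),85);ys,xs=np.where(m);print(xs.min(),xs.max(),ys.min(),ys.max())"
```

```text
[ 0.56766255 -0.29019486  0.174     ]
[203.62611527 194.83894401] [242.42427562 194.84729707]
203 243 180 211
```

Call:
{"fn": "carry_out", "kwargs": {
  "increments": [
    {"linear": [0.002, 0.04, 0.001], "yaw": 0},
    {"linear": [0.002, 0.08, 0.001], "yaw": 0},
    {"linear": [0.002, 0.103, 0.001], "yaw": 0},
    {"linear": [0.002, 0.103, 0.001], "yaw": 0}
  ]
}}

```text
t: 19.8
tool_pos: [0.4614, 0.1042, 0.0213]
orientation: [-1.562, 0.241, -0.203]
force: [0.3, -0.7, 0.6]
opening: 0.0931
```

Call:
{"fn": "carry_out", "kwargs": {
  "increments": [
    {"linear": [0, 0, 0], "yaw": 0},
    {"linear": [0, 0, 0], "yaw": 0},
    {"linear": [0, 0, 0], "yaw": 0},
    {"linear": [0, 0, 0], "yaw": 0},
    {"linear": [0, -0.02, 0], "yaw": 0}
  ],
  "gripper": 0,
  "newtons": 8
}}

```text
t: 20.42
tool_pos: [0.4603, 0.1041, 0.0402]
orientation: [-1.563, 0.243, -0.2]
force: [-0.2, -0.1, 0.6]
opening: 0.0504
```

Call:
{"fn": "carry_out", "kwargs": {
  "increments": [
    {"linear": [0, -0.04, 0], "yaw": 0},
    {"linear": [0, -0.08, 0], "yaw": 0},
    {"linear": [0, -0.12, 0], "yaw": 0},
    {"linear": [0, -0.15, 0], "yaw": 0},
    {"linear": [0, -0.15, 0], "yaw": 0}
  ]
}}

```text
t: 21.05
tool_pos: [0.4663, 0.1043, 0.1929]
orientation: [-1.562, 0.239, -0.204]
force: [-0.0, -0.1, -0.8]
opening: 0.0506
```

```bash
python3 -c "
from h import *
inc(.511+.037*.993,-.0637-.037*.1175,.17,-6.75)
t=robot.read_camera('side');crop(t,180,60,170,190,3.1,'pics/s20.png')"
```

```text
t 21.05 pos [0.4663 0.1043 0.1929] head -16.18 open 0.0506 F [-0.  -0.1 -0.8] -> lin [ 0.1267  0.021  -0.1427] yaw -0.1645 rows 3.1
```

View pics/s20.png

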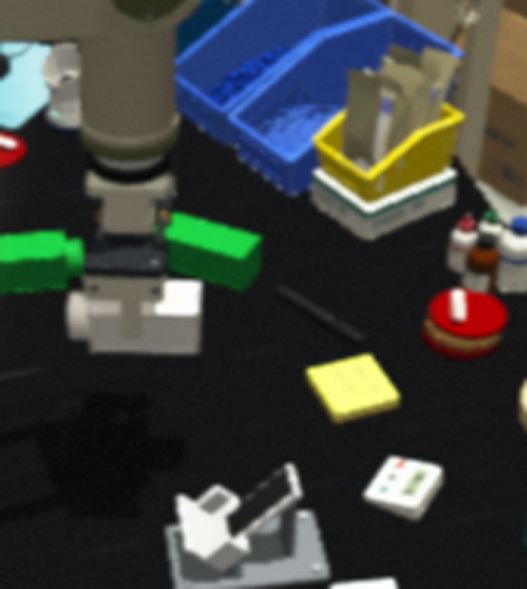

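Call:
{"fn": "carry_out", "kwargs": {
  "increments": [
    {"linear": [0.04, 0, -0.045], "yaw": -0.05},
    {"linear": [0.08, 0, -0.09], "yaw": -0.1},
    {"linear": [0.12, 0, -0.13], "yaw": -0.165},
    {"linear": [0.127, 0.01, -0.143], "yaw": -0.165},
    {"linear": [0.127, 0.021, -0.143], "yaw": -0.165}
  ]
}}

```text
t: 21.72
tool_pos: [0.5454, -0.0688, 0.1651]
orientation: [-1.569, 0.117, -0.071]
force: [-0.9, 0.7, -0.3]
opening: 0.0503
```

```bash
python3 -c "
from h import *
inc(.511+.037*.993,-.0637-.037*.1175,.118,-6.75)"
```

```text
t 21.73 pos [ 0.5454 -0.0688  0.1651] head -6.86 open 0.0503 F [-0.9  0.7 -0.3] -> lin [0.0036 0.047  0.0011] yaw -0.0019 rows 0.8
```

Call:
{"fn": "carry_out", "kwargs": {
  "increments": [
    {"linear": [0.003, 0.02, 0.001], "yaw": 0},
    {"linear": [0.003, 0.04, 0.001], "yaw": 0},
    {"linear": [0.003, 0.047, 0.001], "yaw": 0},
    {"linear": [0.003, 0.047, 0.001], "yaw": 0}
  ],
  "newtons": 5
}}

```text
t: 22.22
tool_pos: [0.5467, -0.0673, 0.1173]
orientation: [-1.569, 0.117, -0.07]
force: [-0.3, -0.5, -0.4]
opening: 0.0504
```

```bash
python3 -c "
from h import *
inc(.511+.0293*.993,-.0637-.0293*.1175,.08,-6.75)
t=robot.read_camera('side');crop(t,190,130,150,130,4.5,'pics/s21.png')"
```

```text
t 22.23 pos [ 0.5467 -0.0673  0.1173] head -6.81 open 0.0504 F [-0.3 -0.5 -0.4] -> lin [-0.0055  0.0375 -0.0005] yaw -0.0011 rows 0.6
```

View pics/s21.png

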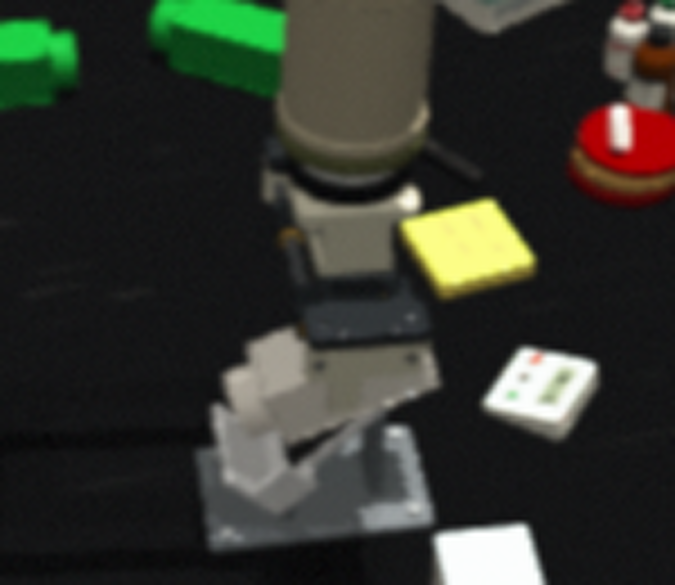

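Call:
{"fn": "carry_out", "kwargs": {
  "increments": [
    {"linear": [-0.003, 0.006, -0.001], "yaw": 0},
    {"linear": [-0.005, 0.012, -0.001], "yaw": 0},
    {"linear": [-0.006, 0.018, -0.001], "yaw": 0},
    {"linear": [-0.006, 0.022, -0.001], "yaw": 0},
    {"linear": [-0.006, 0.022, -0.001], "yaw": 0}
  ]
}}

```text
t: 22.9
tool_pos: [0.5406, -0.0682, 0.096]
orientation: [-1.569, 0.116, -0.072]
force: [0.4, 0.4, 1.9]
opening: 0.0502
```

```bash
python3 -c "
from h import *
inc(.511+.0293*.993,-.0637-.0293*.1175,.08,-6.75)
t=robot.read_camera('side');crop(t,190,130,150,130,4.5,'pics/s22.png')"
```

```text
t 22.9 pos [ 0.5406 -0.0682  0.096 ] head -6.84 open 0.0502 F [0.4 0.4 1.9] -> lin [-0.0002  0.016   0.001 ] yaw -0.0016 rows 0.3
```

View pics/s22.png

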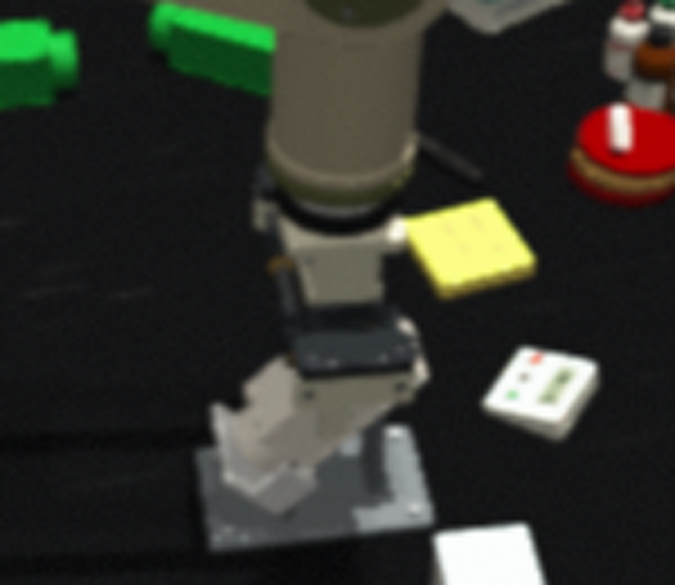

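Tilted about 35° with the neck inside the stop. A bit further, then release.

Call:
{"fn": "carry_out", "kwargs": {
  "increments": [
    {"linear": [0, 0.004, 0], "yaw": 0},
    {"linear": [0, 0.008, 0], "yaw": 0},
    {"linear": [0, 0.008, 0], "yaw": 0}
  ]
}}

```text
t: 23.32
tool_pos: [0.5404, -0.0684, 0.0879]
orientation: [-1.57, 0.116, -0.072]
force: [-1.1, -0.2, 2.9]
opening: 0.0496
```

Call:
{"fn": "carry_out", "kwargs": {
  "increments": [
    {"linear": [0, 0, 0], "yaw": 0},
    {"linear": [0, 0, 0], "yaw": 0},
    {"linear": [0, 0, 0], "yaw": 0},
    {"linear": [0, 0, 0], "yaw": 0},
    {"linear": [0, 0, 0], "yaw": 0}
  ],
  "gripper": 1
}}

```text
t: 23.95
tool_pos: [0.5404, -0.0684, 0.0879]
orientation: [-1.57, 0.116, -0.072]
force: [-0.2, -0.1, 0.1]
opening: 0.0918
```

```bash
python3 -c "
from h import *
inc(.511+.0459*.993,-.0637-.0459*.1175,.1,-6.75)
t=robot.read_camera('side');crop(t,190,130,150,130,4.5,'pics/s23.png')"
```

```text
t 23.95 pos [ 0.5404 -0.0684  0.0879] head -6.85 open 0.0918 F [-0.2 -0.1  0.1] -> lin [ 0.0158 -0.0126  0.0012] yaw -0.0017 rows 0.3
```

View pics/s23.png

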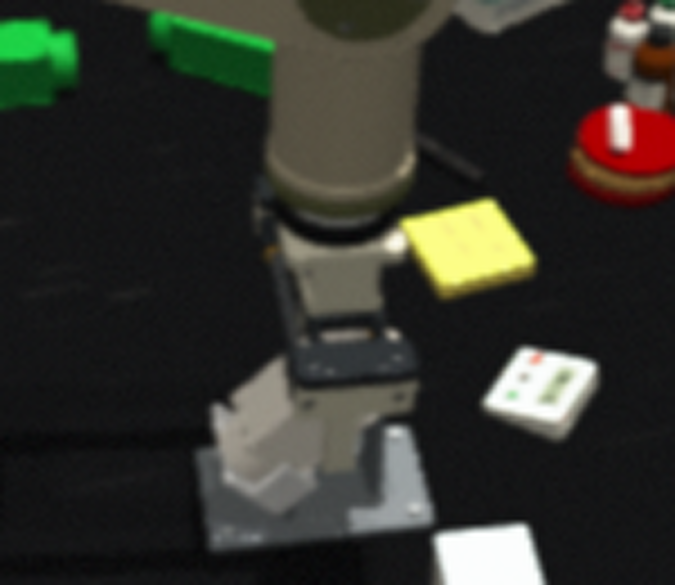

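Call:
{"fn": "carry_out", "kwargs": {
  "increments": [
    {"linear": [0, -0.008, 0], "yaw": 0},
    {"linear": [0.01, -0.018, 0.001], "yaw": 0},
    {"linear": [0.02, -0.018, 0.001], "yaw": 0},
    {"linear": [0.02, -0.013, 0.001], "yaw": 0},
    {"linear": [0.02, -0.013, 0.001], "yaw": 0}
  ]
}}

```text
t: 24.62
tool_pos: [0.5599, -0.0696, 0.099]
orientation: [-1.569, 0.118, -0.07]
force: [0.4, 0.5, -0.2]
opening: 0.0931
```

```bash
python3 -c "
from h import *
inc(.511+.0495*.993,-.0637-.0495*.1175,.1,-6.75)
t=robot.read_camera('side');crop(t,190,130,150,130,4.5,'pics/s24.png')"
```

```text
t 24.62 pos [ 0.5599 -0.0696  0.099 ] head -6.84 open 0.0931 F [ 0.4  0.5 -0.2] -> lin [ 0.0002 -0.001   0.0001] yaw -0.0016 rows 0.0
```

View pics/s24.png

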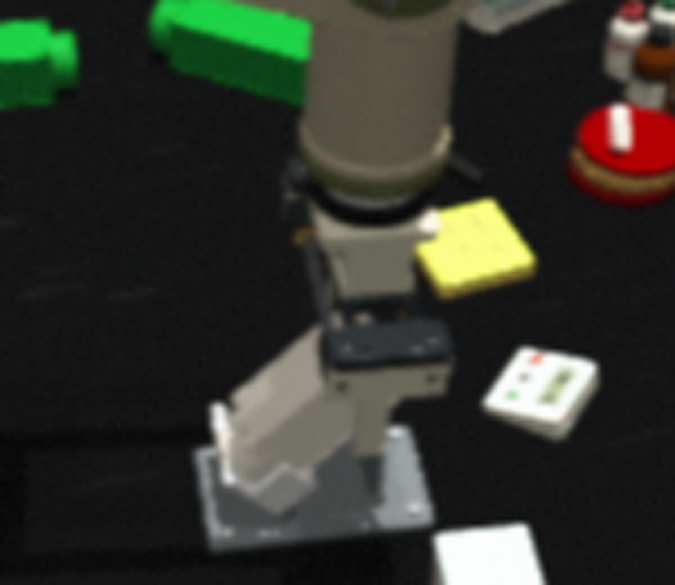

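Call:
{"fn": "carry_out", "kwargs": {
  "increments": [
    {"linear": [0, 0, 0], "yaw": 0},
    {"linear": [0, 0, 0], "yaw": 0},
    {"linear": [0, 0, 0], "yaw": 0},
    {"linear": [0, 0, 0], "yaw": 0},
    {"linear": [0, -0.005, 0], "yaw": 0}
  ],
  "gripper": 0,
  "newtons": 8
}}

```text
t: 25.3
tool_pos: [0.5597, -0.0696, 0.104]
orientation: [-1.569, 0.118, -0.069]
force: [0.1, -0.6, -0.7]
opening: 0.0499
```

Call:
{"fn": "carry_out", "kwargs": {
  "increments": [
    {"linear": [0, -0.03, 0], "yaw": 0},
    {"linear": [0, -0.065, 0], "yaw": 0},
    {"linear": [0, -0.1, 0], "yaw": 0},
    {"linear": [0, -0.135, 0], "yaw": 0},
    {"linear": [0, -0.135, 0], "yaw": 0}
  ]
}}

```text
t: 25.92
tool_pos: [0.5659, -0.0701, 0.2431]
orientation: [-1.57, 0.113, -0.075]
force: [0.7, 0.2, -1.4]
opening: 0.0502
```

```bash
python3 -c "
from h import *
print(robot.read_state()['q'])
inc(.472,-.2957+.07,.235,90)
t=robot.read_camera('side');crop(t,190,80,150,170,4,'pics/s25.png')"
```

```text
[-0.20969706  0.06777682  1.52532359 -0.0053653   1.57226236 -1.66105144]
t 25.93 pos [ 0.5659 -0.0701  0.2431] head -6.84 open 0.0502 F [ 0.7  0.2 -1.4] -> lin [-0.0745  0.0104 -0.1656] yaw -1.6902 rows 2.9
```

View pics/s25.png

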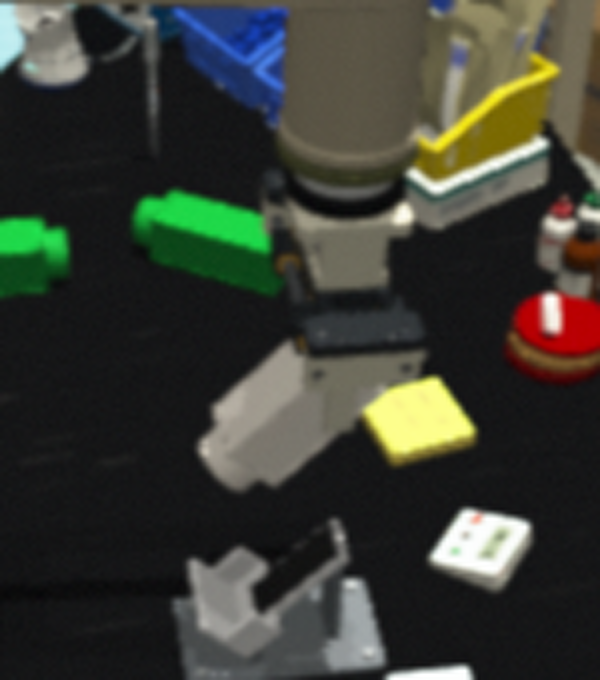

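Call:
{"fn": "carry_out", "kwargs": {
  "increments": [
    {"linear": [-0.005, -0.03, -0.03], "yaw": 0.15},
    {"linear": [-0.015, -0.03, -0.08], "yaw": 0.32},
    {"linear": [-0.03, -0.03, -0.13], "yaw": 0.5},
    {"linear": [-0.04, -0.03, -0.18], "yaw": 0.67},
    {"linear": [-0.05, -0.03, -0.23], "yaw": 0.85}
  ]
}}

```text
t: 26.6
tool_pos: [0.4873, -0.2933, 0.2706]
orientation: [-1.446, 0.784, -0.739]
force: [0.6, -0.1, -1.0]
opening: 0.0501
```

```bash
python3 -c "
from h import *
inc(.472,-.2957-.074,.265,-90)"
```

```text
t 26.6 pos [ 0.4873 -0.2933  0.2706] head -55.88 open 0.0501 F [ 0.6 -0.1 -1. ] -> lin [ 0.0548  0.0059 -0.0554] yaw 0.5955 rows 1.3
```

Call:
{"fn": "carry_out", "kwargs": {
  "increments": [
    {"linear": [0.02, 0, -0.02], "yaw": 0.17},
    {"linear": [0.04, 0, -0.04], "yaw": 0.34},
    {"linear": [0.055, 0, -0.055], "yaw": 0.5},
    {"linear": [0.055, 0.005, -0.055], "yaw": 0.596},
    {"linear": [0.055, 0.005, -0.055], "yaw": 0.596}
  ]
}}

```text
t: 27.22
tool_pos: [0.4715, -0.3692, 0.2633]
orientation: [-1.23, 1.236, -1.19]
force: [0.2, 0.6, -1.1]
opening: 0.05
```

```bash
python3 -c "
from h import *
inc(.472,-.2957-.074,.2,-90)
t=robot.read_camera('side');crop(t,200,120,150,190,3.1,'pics/s26.png')
t=robot.read_camera('top');crop(t,310,100,100,160,3.7,'pics/t26.png')"
```

```text
t 27.23 pos [ 0.4715 -0.3692  0.2633] head -90.01 open 0.05 F [ 0.2  0.6 -1.1] -> lin [0.0008 0.0632 0.0026] yaw -0.0002 rows 1.0
```

View pics/s26.png

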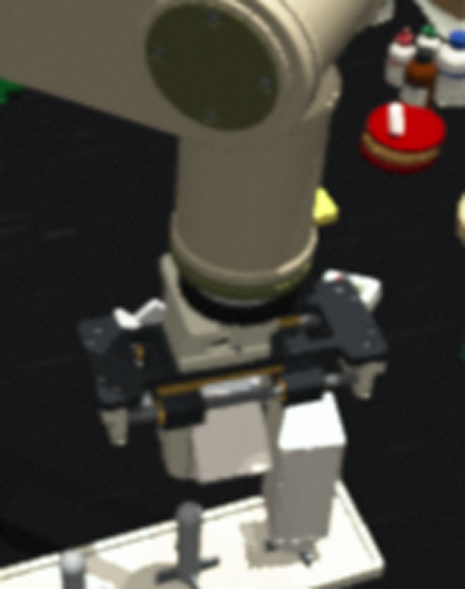

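View pics/t26.png

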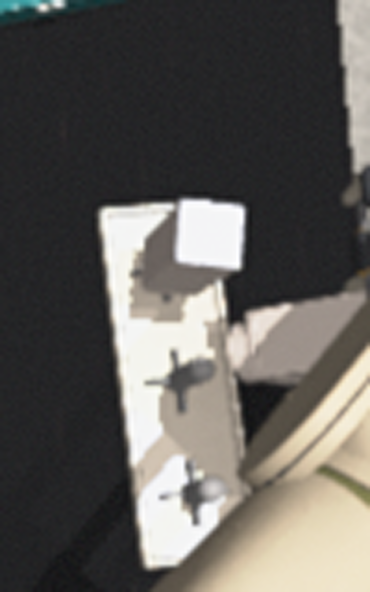

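```bash
python3 -c "
from h import *
for z in(.19,.2,.21): print(onz('top',310+232/3.7,100+348/3.7,z))
print(proj('top',(.4715,-.302,.2)),310+232/3.7,100+348/3.7)
for z in(.19,.2,.21):print((proj('top',(.472,-.2957,z))-[310,100])*3.7)
"
```

```text
[ 0.47383534 -0.29541022  0.19      ]
[ 0.47243425 -0.29242292  0.2       ]
[ 0.47103316 -0.28943561  0.21      ]
[376.09990048 194.30668149] 372.7027027027027 194.05405405405406
[232.55273934 350.33999221]
[236.31198983 348.46764553]
[240.13573593 346.56317591]
```

Call:
{"fn": "carry_out", "kwargs": {
  "increments": [
    {"linear": [0, 0.03, 0], "yaw": 0},
    {"linear": [0, 0.06, 0], "yaw": 0},
    {"linear": [0, 0.09, 0], "yaw": 0},
    {"linear": [0, 0.103, 0], "yaw": 0},
    {"linear": [0, 0.103, 0], "yaw": 0}
  ]
}}

```text
t: 27.95
tool_pos: [0.4685, -0.3681, 0.1609]
orientation: [-1.231, 1.233, -1.187]
force: [0.7, -0.8, -1.2]
opening: 0.05
```

```bash
python3 -c "
from h import *
inc(.472,-.2957-.074,.2,-90)
t=robot.read_camera('side');crop(t,210,180,130,150,4,'pics/s27.png')
t=robot.read_camera('top');crop(t,310,130,90,110,5,'pics/t27.png')"
```

```text
t 27.95 pos [ 0.4685 -0.3681  0.1609] head -89.81 open 0.05 F [ 0.7 -0.8 -1.2] -> lin [ 0.0014 -0.0392  0.0022] yaw 0.0033 rows 0.6
```

View pics/s27.png

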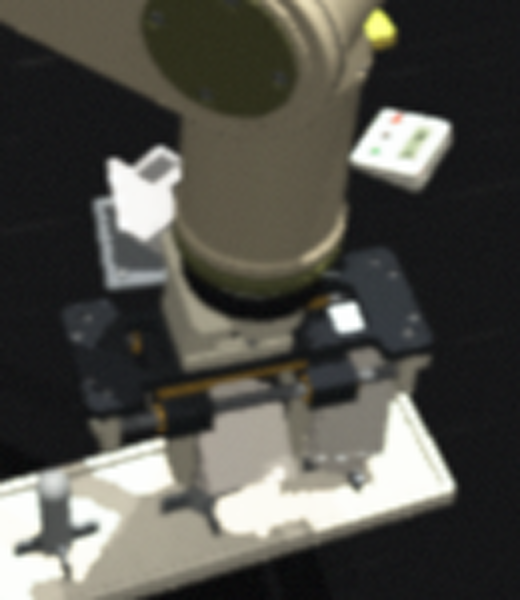

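View pics/t27.png

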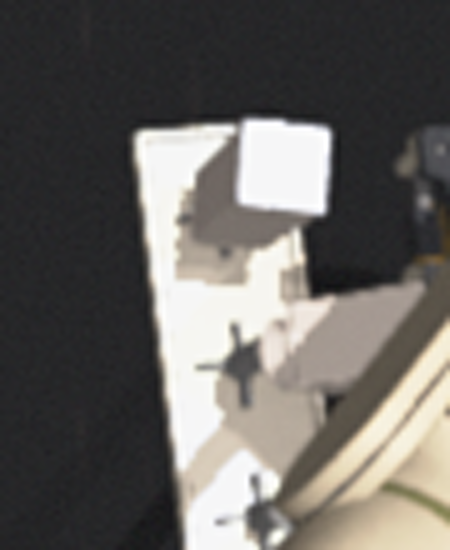

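Call:
{"fn": "carry_out", "kwargs": {
  "increments": [
    {"linear": [-0.012, -0.006, 0.002], "yaw": 0},
    {"linear": [-0.024, -0.012, 0.002], "yaw": 0},
    {"linear": [-0.036, -0.015, 0.002], "yaw": 0},
    {"linear": [-0.048, -0.017, 0.002], "yaw": 0},
    {"linear": [-0.048, -0.017, 0.002], "yaw": 0}
  ],
  "newtons": 6
}}

```text
t: 28.68
tool_pos: [0.4721, -0.32, 0.1804]
orientation: [-1.231, 1.229, -1.19]
force: [-0.4, -0.5, -0.3]
opening: 0.0501
```

```bash
python3 -c "
from h import *
inc(.472,-.2957,.18,-90)
t=robot.read_camera('side');crop(t,210,180,130,150,4,'pics/s28.png')
t=robot.read_camera('top');crop(t,310,130,90,110,5,'pics/t28.png')"
```

```text
t 28.68 pos [ 0.4721 -0.32    0.1804] head -89.76 open 0.0501 F [-0.4 -0.5 -0.3] -> lin [-0.0243  0.0005 -0.    ] yaw 0.0042 rows 0.4
```

View pics/s28.png

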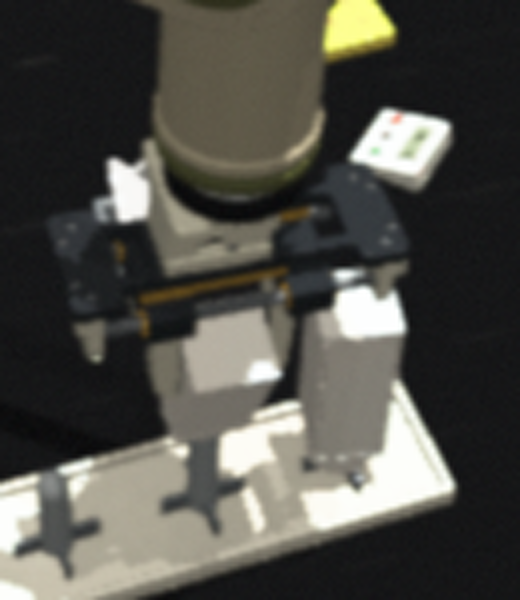

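View pics/t28.png

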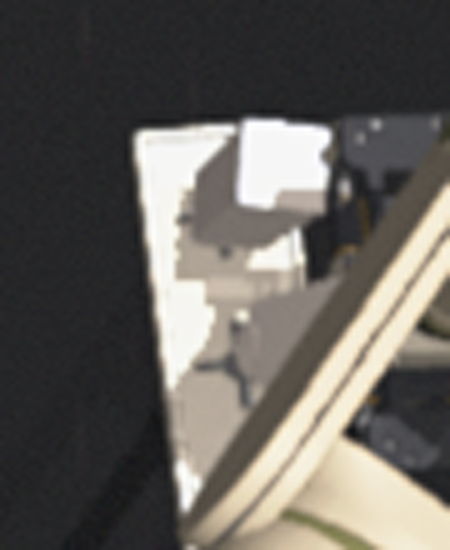

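Call:
{"fn": "carry_out", "kwargs": {
  "increments": [
    {"linear": [-0.01, 0, 0], "yaw": 0},
    {"linear": [-0.022, 0.0, 0], "yaw": 0},
    {"linear": [-0.032, 0.0, 0], "yaw": 0},
    {"linear": [-0.032, 0.005, 0], "yaw": 0},
    {"linear": [-0.026, 0.01, 0], "yaw": 0}
  ]
}}

```text
t: 29.4
tool_pos: [0.4711, -0.2942, 0.1692]
orientation: [-1.232, 1.231, -1.188]
force: [-0.0, -0.3, -0.4]
opening: 0.0498
```

Call:
{"fn": "carry_out", "kwargs": {
  "increments": [
    {"linear": [0, 0, 0], "yaw": -0.16},
    {"linear": [0, 0, 0], "yaw": -0.32},
    {"linear": [0, 0, 0], "yaw": -0.48},
    {"linear": [0, 0, 0], "yaw": -0.64},
    {"linear": [0, 0, 0], "yaw": -0.8}
  ]
}}

```text
t: 30.02
tool_pos: [0.4706, -0.2946, 0.1683]
orientation: [-1.495, 0.622, -0.571]
force: [-0.9, -0.3, -0.5]
opening: 0.0501
```

Call:
{"fn": "carry_out", "kwargs": {
  "increments": [
    {"linear": [0, 0, 0], "yaw": -0.16},
    {"linear": [0, 0, 0], "yaw": -0.32},
    {"linear": [0, 0, 0], "yaw": -0.48},
    {"linear": [0, 0, 0], "yaw": -0.64},
    {"linear": [0, 0, 0], "yaw": -0.7}
  ]
}}

```text
t: 30.65
tool_pos: [0.47, -0.2949, 0.1674]
orientation: [-1.566, 0.073, -0.02]
force: [0.5, 0.4, -0.5]
opening: 0.0498
```

```bash
python3 -c "
from h import *
inc(.472,-.2957,.12,0)
t=robot.read_camera('side');crop(t,210,180,130,150,4,'pics/s29.png')
t=robot.read_camera('top');crop(t,310,130,90,110,5,'pics/t29.png')"
```

```text
t 30.65 pos [ 0.47   -0.2949  0.1674] head -3.36 open 0.0498 F [ 0.5  0.4 -0.5] -> lin [ 0.0036  0.0473 -0.0008] yaw -0.0587 rows 0.8
```

View pics/s29.png

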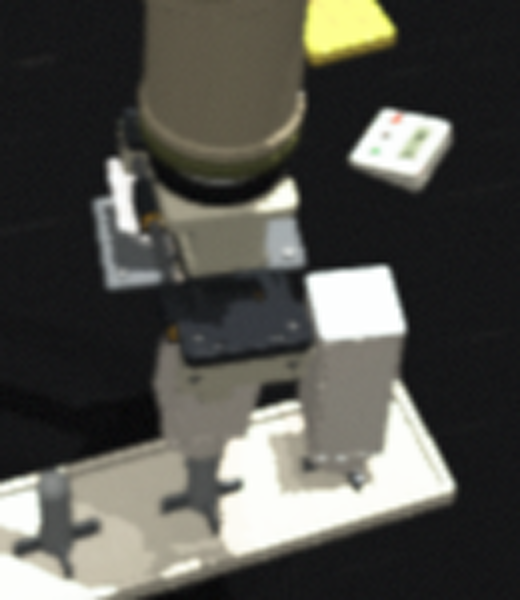

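View pics/t29.png

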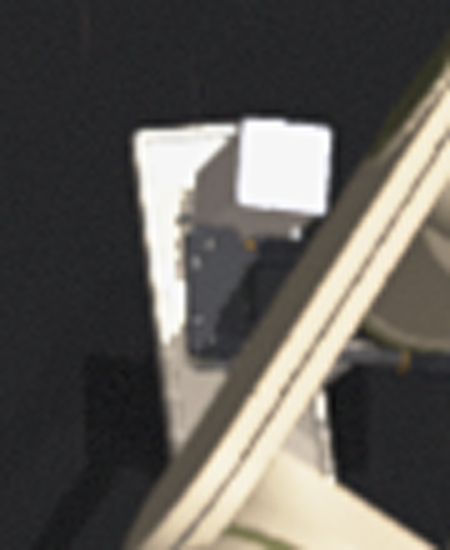

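Call:
{"fn": "carry_out", "kwargs": {
  "increments": [
    {"linear": [0.001, 0.015, 0], "yaw": 0},
    {"linear": [0.002, 0.03, 0], "yaw": 0},
    {"linear": [0.002, 0.045, 0], "yaw": 0},
    {"linear": [0.002, 0.055, 0], "yaw": 0},
    {"linear": [0.002, 0.055, 0], "yaw": 0}
  ]
}}

```text
t: 31.38
tool_pos: [0.4695, -0.2942, 0.1111]
orientation: [-1.565, 0.076, -0.02]
force: [0.4, -0.1, -1.2]
opening: 0.0499
```

```bash
python3 -c "
from h import *
inc(.472,-.2957,.1,0)
t=robot.read_camera('side');crop(t,210,210,110,120,5,'pics/s30.png')"
```

```text
t 31.38 pos [ 0.4695 -0.2942  0.1111] head -3.52 open 0.0499 F [ 0.4 -0.1 -1.2] -> lin [ 0.003   0.011  -0.0014] yaw -0.0615 rows 0.2
```

View pics/s30.png

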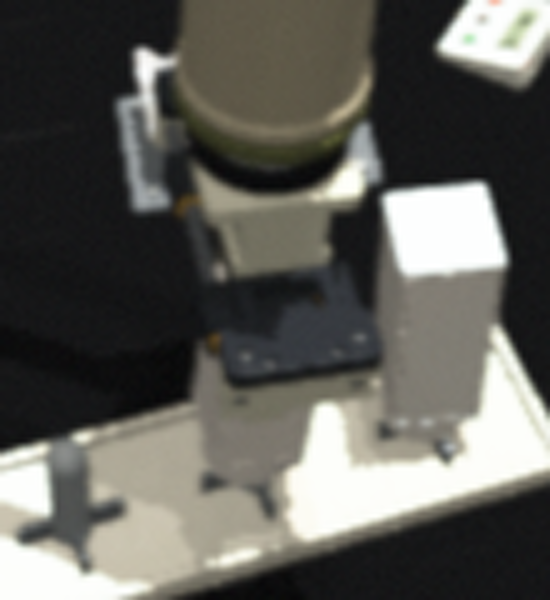

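Call:
{"fn": "carry_out", "kwargs": {
  "increments": [
    {"linear": [0.002, 0.004, -0.001], "yaw": 0},
    {"linear": [0.002, 0.008, -0.001], "yaw": 0},
    {"linear": [0.002, 0.012, -0.001], "yaw": 0},
    {"linear": [0.002, 0.012, -0.001], "yaw": 0}
  ]
}}

```text
t: 31.92
tool_pos: [0.4724, -0.2962, 0.1013]
orientation: [-1.567, 0.074, -0.023]
force: [-0.2, -0.4, 5.6]
opening: 0.0503
```

```bash
python3 -c "
from h import *
inc(.472,-.2957,.1,0)
t=robot.read_camera('side');crop(t,210,210,110,120,5,'pics/s31.png')"
```

```text
t 31.93 pos [ 0.4724 -0.2962  0.1013] head -3.53 open 0.0503 F [-0.2 -0.4  5.6] -> lin [-0.0004  0.0013  0.0004] yaw -0.0616 rows 0.0
```

View pics/s31.png

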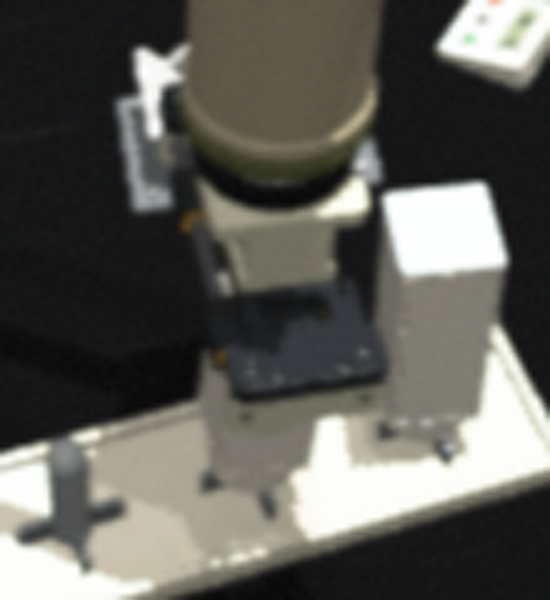

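Call:
{"fn": "carry_out", "kwargs": {
  "increments": [
    {"linear": [0, 0, 0], "yaw": 0},
    {"linear": [0, 0, 0], "yaw": 0},
    {"linear": [0, 0, 0], "yaw": 0},
    {"linear": [0, 0, 0], "yaw": 0},
    {"linear": [0, 0, 0], "yaw": 0}
  ],
  "gripper": 1
}}

```text
t: 32.6
tool_pos: [0.4723, -0.2961, 0.1011]
orientation: [-1.567, 0.074, -0.023]
force: [0.1, 1.1, -0.1]
opening: 0.0919
```

Call:
{"fn": "carry_out", "kwargs": {
  "increments": [
    {"linear": [0, -0.03, 0], "yaw": 0},
    {"linear": [0, -0.07, 0], "yaw": 0},
    {"linear": [0, -0.11, 0], "yaw": 0},
    {"linear": [0, -0.14, 0], "yaw": 0},
    {"linear": [0, -0.15, 0], "yaw": 0}
  ]
}}

```text
t: 33.22
tool_pos: [0.4781, -0.2974, 0.2535]
orientation: [-1.569, 0.072, -0.025]
force: [-0.3, -0.2, -0.4]
opening: 0.0932
```

Call:
{"fn": "carry_out", "kwargs": {
  "increments": [
    {"linear": [0, 0, 0.05], "yaw": 0},
    {"linear": [0, 0, 0.1], "yaw": 0},
    {"linear": [0, 0, 0.16], "yaw": 0},
    {"linear": [0, 0, 0.22], "yaw": 0},
    {"linear": [0, 0, 0.25], "yaw": 0}
  ]
}}

```text
t: 33.85
tool_pos: [0.4928, -0.0451, 0.2522]
orientation: [-1.568, 0.071, -0.022]
force: [-0.2, 0.5, -0.3]
opening: 0.0931
```

```bash
python3 -c "
from h import *
inc(.472,-.2957,.1,0)
t=robot.read_camera('side');crop(t,180,150,170,190,3.1,'pics/s32.png')
t=robot.read_camera('top');crop(t,160,130,240,140,3.3,'pics/t32.png')"
```

```text
t 33.85 pos [ 0.4928 -0.0451  0.2522] head -3.4 open 0.0931 F [-0.2  0.5 -0.3] -> lin [-0.0011  0.152  -0.2516] yaw -0.0594 rows 4.7
```

View pics/s32.png

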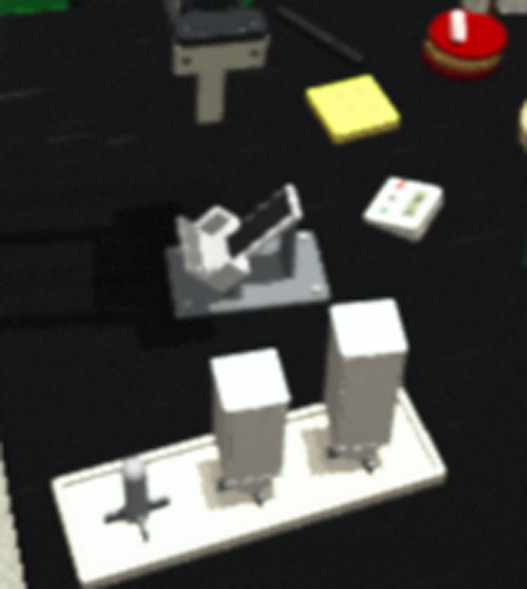

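View pics/t32.png

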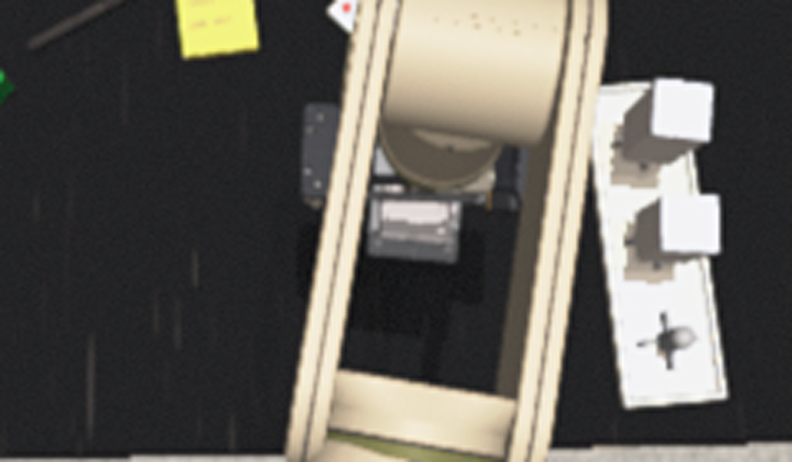

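```bash
python3 -c "
from h import *
print(onz('top',160+683/3.3,130+110/3.3,.174),onz('top',160+690/3.3,130+224/3.3,.149))
print(tri((180+367/3.1,150+328/3.1),(160+683/3.3,130+110/3.3)))
print(tri((180+250/3.1,150+380/3.1),(160+690/3.3,130+224/3.3)))
cv2.imwrite('pics/top_end.png',robot.read_camera('top'))"
```

```text
[ 0.56766255 -0.29019486  0.174     ] [ 0.46839524 -0.29611993  0.149     ]
(array([ 0.5679905 , -0.29041056,  0.17337849]), np.float64(0.00037849511580541855))
(array([ 0.46953492, -0.29661342,  0.14774548]), np.float64(0.0019433156838226876))
```

View pics/top_end.png

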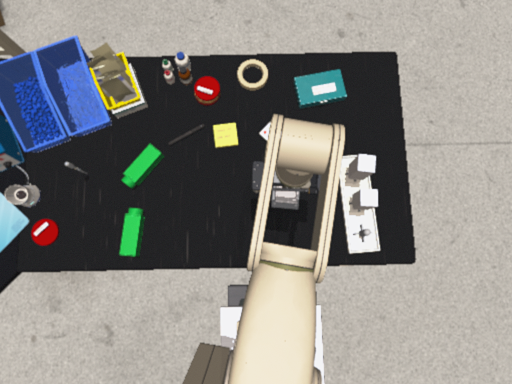

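Both bottles stand at the right height, within about 5 mm of their pegs, and upright. There is no third bottle in view. Handing in.

```bash
python3 -c "
from plant import robot
print(robot.close_job())"
```

```text
the job is handed in; nothing more can be done
None
```

I put both bottles in the scene up to dry, in order, and handed the job in at about 34 s of the 210 s allowed. The scene held only the long and the middle bottle; I saw no short one.

**How it was done:** Each bottle was gripped at mid-length and tipped against the top edge of the stand's bed, then let go so it lay mouth down against the end stop. I then took hold of it again near its base. I set its mouth over the peg tip, swung it upright against the peg, and lowered and released it.

**Last checks:**

| Bottle | Base centre height (expected) | Distance from peg axis | Looks upright in both views |
|---|---|---|---|
| Long, tallest peg | 173 mm (174 mm) | about 4 mm | yes |
| Middle, middle peg | 148 mm (149 mm) | about 3 mm | yes |

- **Contact:** The gripper was open and well clear of both bottles at hand-in. The timer and note pad were not touched.
- **What disagreed:** The stand's bed seemed about 10–12 mm higher than its stated 85 mm, both by camera and by where the bottles touched. I allowed for this by watching the pictures.
- **What I could not measure:** The seating in the stand was judged by eye, and seating force was clear only for the middle bottle (5.6 N). The job reports no verdict.

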